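Slide the vial rack round the bench fixtures into the sampler bay and wedge it tight

TASK

Slide the full vial rack along the bench, never lifting it, between the stirrer and the control terminal and right home against the back of the sampler's loading bay under the splash cover; nothing may touch the stirrer or the terminal on the way. Then drive the loose tapered wedge, nose first and lying on the bench, into the gap left between the rack and the jaw until it is firmly jammed, so that the rack is held tight and square against the fixed cheek, but do not force it hard. Leave the other things on the bench where they stand, and let go of everything.

Things in the scene. Friction and masses are not known exactly. Their poses are not given: they have to be found in the camera images.
- rack_mid (a point): Centre, half-way up, of the vial rack: grey block 104 (x) x 98 (y) x 52 mm tall, 25 white caps 4 mm high on top, too close together for fingers. 0.35-0.7 kg, loose; too wide to grip, so push its sides low down. Starts on the robot's side of the lane, within 0.25 rad of square to the bay. Rising 12 mm or tipping 0.2 rad counts as lifted.
- bay: Fixed sampler, 340 mm wide, 170 tall; open loading bay on its -y face. Origin: on the bench, centre of the rack's home (home rack: rack_mid x = y = 0, axes parallel); +y into the bay, z up. Back of the bay at y = +49 mm. Fixed cheek: inner face x = +52, wall 12 thick, 45 tall, y = -79 to +49, then a 40 mm lead-in flaring outward by 0.35 rad.
- cover_edge (a point): Middle of the lower front edge of the clear rigid splash cover, 125 mm above the bench. The cover is 6 mm thick, 200 mm wide (bay x -100 to +100), from bay y = -75 to +55 mm. The home rack's outer face (bay y = -49) is 26 mm inside this edge: to push it home the tool must lean 35 to 45 degrees, fingers pointing into the bay.
- jaw: Sprung jaw facing the fixed cheek. Origin on the bench under the inner face of its pad (toward the rack) at rest; axes as the bay's, same y as the bay's origin. Pad: 10 mm thick, up to 44 mm high, y = -79 to +49; it gives way from the rack against a spring of 2.5 N/mm, at most 7 mm. Backing wall to 30 mm behind the face. Gap between pad and a home rack: 14 to 24 mm.
- wedge_grip (a point): Centre of the wedge's head, 18 mm up. Pale wooden wedge 120 mm long, 36 tall, 90 g, lying on the bench, tapered as seen from above; +y runs head to nose. Head 28 mm wide (x), 40 long (20 either way from here); nose 80 long, narrowing evenly on both sides from 28 to 8 mm at the tip. Starts beside the jaw, robot's side, nose within 0.35 rad of bay +y.
- wedge_tip (a point): Middle of the wedge's tip, 18 mm up, 100 mm from wedge_grip; same axes. The wedge jams in the gap under a push of about 12 to 20 N on its head, slides the rack against the cheek, and then stays put by friction. Pressing the rack with over 40 N is forcing it.
- stirrer: Slim white magnetic stirrer with a round plate, bolted down, 100 (x) x 90 (y) x 43 mm tall. Origin under its centre. It and the terminal stand on either side of the lane that runs along the bay's y axis, either one on either side; the lane is 160 to 190 mm wide. Must not be touched by anything.
- terminal: Small light-grey control terminal with keys and a display, bolted to the bench, 100 (x) x 90 (y) x 41 mm tall. Origin under its centre, on the bench. Must not be touched by anything.
- reagent: Amber screw-cap bottle, 60 mm across, 130 mm tall. Bystander; origin at its foot; leave it where it is.
- beaker: Small glass beaker, 64 mm across, 80 mm tall. Bystander; origin at its foot; leave it where it is.
- carton: Closed white paper carton 110 x 60 x 40 mm. Bystander; origin at its foot; leave it where it is.
- jar: Small capped jar, 34 mm across, 42 mm tall. Bystander; origin at its foot; leave it where it is.
- dish: Flat clear dish, 80 mm across, 14 mm tall. Bystander; origin at its foot; leave it where it is.
- mouse: Black computer mouse, about 100 x 58 x 33 mm. Bystander; origin at its foot; leave it where it is.
- spatula: Lab spatula 160 mm long, lying flat. Bystander; origin at its foot; leave it where it is.
There are look-alikes about, which are no part of the job. What is shaped like the part that bears wedge_grip but orange or turquoise is not meant.

How it is judged:
On the way:
1. the rack is home against the back of the bay (x of rack_mid in the frame of bay between -0.025 and 0.005 m and y of rack_mid in the frame of bay above -0.005 m and angle between the x axis of rack_mid and the x axis of bay, either way round below 0.12 rad), for 0.2 s.
At the end, for the whole second after the job is handed in: Rack flat in the bay, within 5 mm of the back stop, 6 mm across and 0.07 rad of square; wedge on the bench between rack and jaw, tip 12 mm or more past the rack's outer face, pressing rack and jaw with over 3 N each; at rest, let go (x of rack_mid in the frame of bay between -0.006 and 0.005 m and y of rack_mid in the frame of bay above -0.005 m and angle between the x axis of rack_mid and the x axis of bay, either way round below 0.07 rad and height (world z) of rack_mid below 0.031 m and y of wedge_tip in the frame of bay above -0.037 m and x of wedge_tip in the frame of bay between -0.078 and -0.05 m and height (world z) of each of wedge_grip, wedge_tip below 0.024 m and contact force between wedge and rack above 3 N and contact force between wedge and jaw above 3 N and linear speed of each of rack, wedge below 0.01 m/s); the robot touches nothing.
It fails at once if the rack is lifted or tipped (height (world z) of rack_mid above 0.038 m or angle between rack_mid's own z axis and vertical above 0.2 rad).
It fails at once if something touches the stirrer (contact force between stirrer and anything else above 0.5 N).
It fails at once if something touches the terminal (contact force between terminal and anything else above 0.5 N).
It fails at once if the wedge is forced into the rack with more than 40 N (contact force between wedge and rack above 40 N).
It fails at once if a bystander is moved more than 40 mm (distance of any of reagent, beaker, carton, jar, dish, mouse, spatula from where it was at the start of the episode above 0.04 m).
It also fails if it takes over 70 s, if anything falls off the work surface, if the arm or the gripper's body presses on something with over 40 N, if the wrist force passes 120 N, or if a joint passes its speed limit or range.

ROBOT

A 6-joint arm with a two-finger parallel gripper is mounted at the origin on the work surface. World frame = base frame: x ahead of the robot, y to its left, z up, the work surface at z = 0. Lengths are in m, angles in rad, forces in N, time in s.
With the tool pointing down it reaches from about 0.3 to 0.85 m from the base axis. Payload 5.4 kg.
Tool frame: the origin (TCP) lies on the centre line of the jaws, within the pads' length; the fingertips stand ctrl.finger_overhang ahead of it and the grasp point (between the pads) lies 11 mm behind it (ctrl.finger_overhang is the distance from the TCP to the fingertips, in m); x points along the fingers, y is the direction in which the jaws open and shut, and the axes are right-handed (so a half turn about x gives the same grasp; the last joint's range is limited). The gripper opens to 85 mm and grips with 20 to 120 N. Pads are 22 mm wide; open, the fingers measure 114 mm over their backs; the gripper's body (76 mm by 85 mm) begins 54 mm behind the grasp point. The pads swing forward as they close: fully open they stand 13 mm farther back than shut.
Start: joints at [-1.479, 0.158, 1.597, -0, 1.386, -0.21], TCP at [0.171, -0.549, 0.239] pointing down, gripper open.
Joint ranges: [-2.91, 2.91], [-0.94, 2.29], [0.18, 2.7], [-1.29, 4.43], [0.17, 2.64], [-3, 3]. Speed limits (rad/s): [2.57, 2.57, 3.14, 3.14, 3.14, 3.14].

INTERFACE

Orientations are given as a 3x3 rotation matrix whose columns are the frame's x, y, z axes.
In Python, from workcell import ctrl gives the robot as it stands.
- The arm moves only by the tool apply_moves, never from a script. Its arguments are lists of equal length, an entry for each row: "translation": the shift along the tool's x, y, z each as a share of 150 mm, from -1 to 1, a list of three; "angular": the turn, a rotation vector about the tool's x, y, z each as a share of pi/2 rad, from -1 to 1, a list of three; "gripper": the gripper command: -1 is shut, 1 is fully open, values between are in proportion. A call has 1 to 20 rows; each row is the pose to reach, as a shift and turn from the pose commanded when the call began, along the tool's axes at that moment; what a row does not reach only later rows make up. A row lasts 1/10 s, in which the tool goes at most 50 mm and 8.59 degrees, less where a joint would pass 70% of its speed; a pose out of reach is approached as far as the arm can. A call with a number of a shift or a turn outside -1 to 1 is refused whole. A call with a gripper value outside its range is refused whole. The fingers move at their own pace and stop on an object; the grip force is fixed at half the most. Time passes only in rows, so rows that repeat a pose let the fingers close. It gives the time, the measured TCP pose, the force and the opening at its end, in the units of the state.
- ctrl.get_obs(): the state, without advancing time (a new reading comes with each control period).
- ctrl.get_image(name): name is "side" or "top"; returns a dict with "image" (420x560x3 uint8, blue, green, red), "vertical_fov" (degrees; the focal length in pixels is half the picture's height over the tangent of half this angle, whatever the lens; pixels are square), "cx", "cy" (the principal point, pixels), "pose" (4x4, takes a point from camera to world coordinates). Camera axes: x right, y down, z forward; pixel columns grow to the right and rows downward; lengths in m; the calibration is good to about 2 mm. A picture is of the moment at which its call begins. There is no depth.
- ctrl.job_done(): hands the job in, once; it reports no verdict.
The state is a dict: "time_s": time; "q": joint angles; "dq": joint speeds; "joint_efforts": joint torques, N m; "position": TCP position; "ee_rot": TCP orientation; "wrist_force": force on the tool from outside, world axes, zero at the start; "torque": the same for the moment, N m; "opening": finger opening in m.
Only numpy, scipy, OpenCV 4.12 (cv2) and the standard library are available. Lean on these libraries where they do the work, as an engineer would, in place of code of your own. Each camera call takes 0.05 s, during which the arm holds its last target.

## Working session

There is one attempt and no reset: what is moved stays moved. The work goes in short steps, Python scripts to look and compute and a tool call to move; the robot and the scene stay as the last step left them, time stands still between calls to the robot, and variables do not carry over. Pictures are saved under pics/ and viewed, and the job is handed in when it is done.

Besides the shell and the picture viewer there is one more tool, called after "Call:" as a command line: name --argument value ..., lists and objects as JSON in quotes. apply_moves: Moves the arm, as the interface text tells. Its arguments: {"type":"object","properties":{"translation":{"type":"array","items":{"type":"array","items":{"type":"number"}}},"angular":{"type":"array","items":{"type":"array","items":{"type":"number"}}},"gripper":{"type":"array","items":{"type":"number"}}},"required":["translation","angular","gripper"]}

```bash
ls; mkdir -p pics; python3 - <<'E'
from workcell import ctrl
import cv2
o=ctrl.get_obs()
print(o, ctrl.finger_overhang)
for n in("side","top"):
    d=ctrl.get_image(n); cv2.imwrite(f"pics/{n}0.png",d["image"]); print(n,d["vertical_fov"],d["cx"],d["cy"],d["pose"])
E
```

```text
pics
{'time_s': 0.0, 'q': array([-1.47908940e+00,  1.59059063e-01,  1.59826139e+00,  9.95298732e-06,
        1.38618450e+00, -2.10100214e-01]), 'dq': array([-0.00105629,  0.00101524, -0.00051025,  0.00063464, -0.00028439,
       -0.00016967]), 'joint_efforts': array([ 5.16054843e-04, -3.95994973e+01, -3.31430697e+01, -1.25725942e-04,
        8.51172663e-03, -2.26085497e-07]), 'position': array([ 0.1708436 , -0.54841276,  0.23829665]), 'ee_rot': array([[-1.65382273e-04,  2.97244241e-01, -9.54801463e-01],
       [ 1.90515572e-03, -9.54799650e-01, -2.97244006e-01],
       [-9.99998172e-01, -1.86820436e-03, -4.08389629e-04]]), 'wrist_force': array([0.40309278, 0.90909019, 0.15442222]), 'torque': array([ 0.04286068,  0.00630003, -0.02111624]), 'opening': 0.08544373802102843} 0.008
side 54.197482623501344 277.33184856886425 208.19535563411284 [[ 0.98666003 -0.10078084  0.12784838  0.29246599]
 [-0.16262009 -0.64647947  0.74539855 -1.07834388]
 [ 0.00752946 -0.75624567 -0.65424444  1.04685267]
 [ 0.          0.          0.          1.        ]]
top 46.333527407892696 280.1886475802971 213.77942766854204 [[ 0.00734603 -0.98238237  0.18673757  0.18722783]
 [-0.99994169 -0.00869479 -0.00640475  0.01309873]
 [ 0.00791556 -0.18667963 -0.98238896  1.58284323]
 [ 0.          0.          0.          1.        ]]
```

View pics/side0.png

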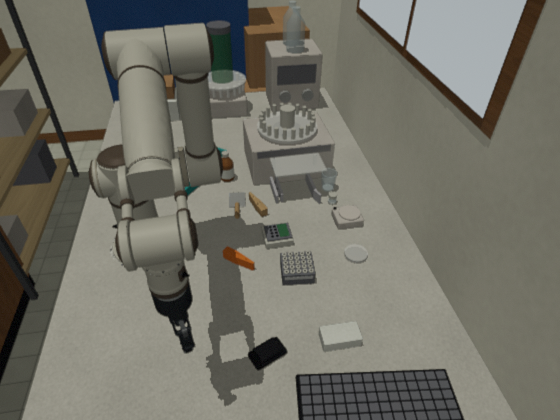

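View pics/top0.png

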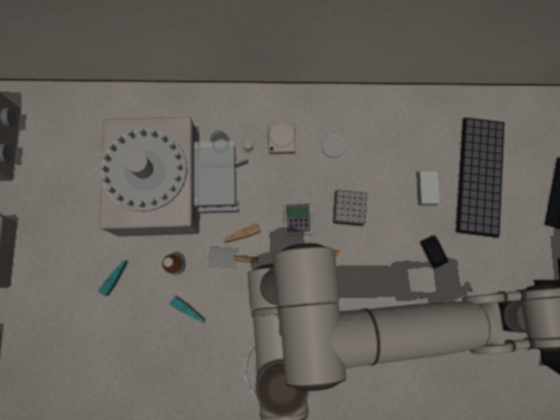

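The side view shows the rack at (297,266), terminal at (278,234), stirrer at (348,216), bay at (298,175) and a pale wedge near (258,204). There are orange (238,258) and turquoise look-alikes. I'll take close crops next.

```bash
python3 - <<'E'
import cv2
s=cv2.imread("pics/side0.png"); t=cv2.imread("pics/top0.png")
cv2.imwrite("pics/s1.png",cv2.resize(s[130:300,200:400],None,fx=4,fy=4,interpolation=cv2.INTER_CUBIC)[:600])
cv2.imwrite("pics/s1.png",cv2.resize(s[140:290,210:390],None,fx=4,fy=4,interpolation=cv2.INTER_CUBIC))
cv2.imwrite("pics/t1.png",cv2.resize(t[115:275,180:380],None,fx=3.75,fy=3.75,interpolation=cv2.INTER_CUBIC))
E
```

```text
(no output)
```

View pics/s1.png

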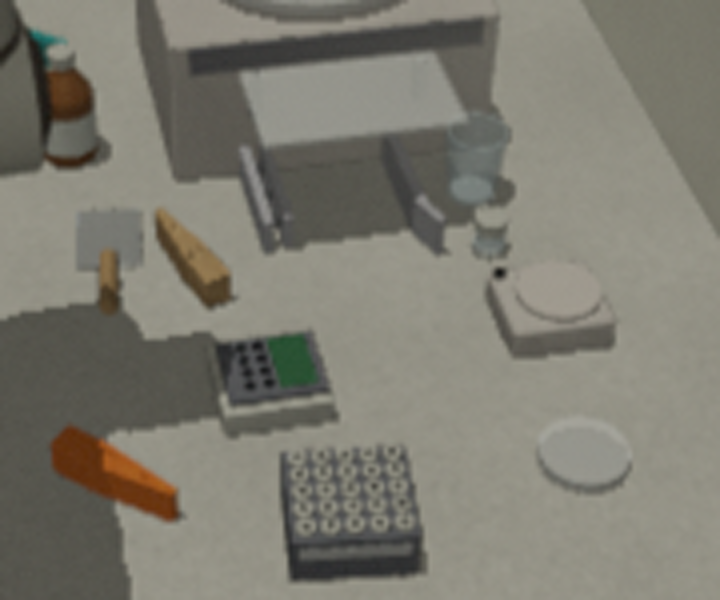

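View pics/t1.png

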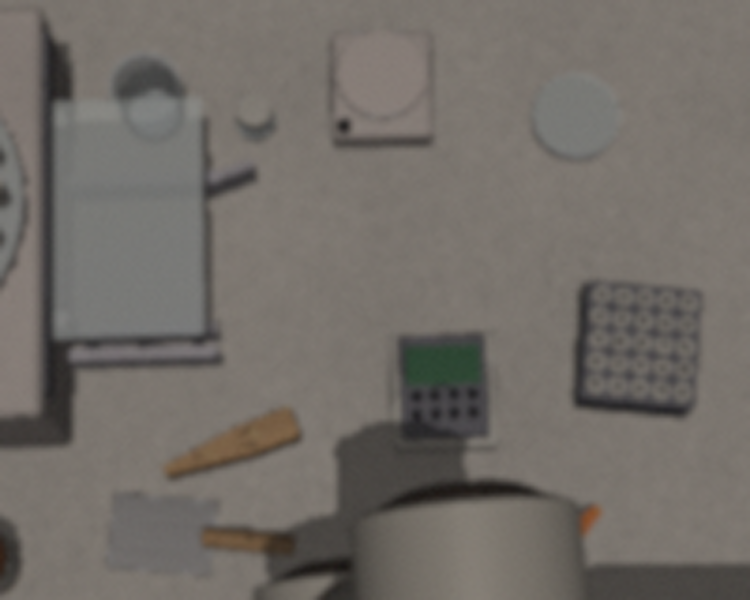

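```bash
cat > h.py <<'E'
import numpy as np, cv2
from workcell import ctrl
def cam(n):
    d=ctrl.get_image(n); f=d["image"].shape[0]/2/np.tan(np.radians(d["vertical_fov"]/2))
    K=np.array([[f,0,d["cx"]],[0,f,d["cy"]],[0,0,1]]); return d["image"],K,np.array(d["pose"])
def ray(K,P,u,z):
    r=P[:3,:3]@np.linalg.solve(K,np.array([u[0],u[1],1.])); o=P[:3,3]
    return o+r*(z-o[2])/r[2]
def proj(K,P,X):
    c=P[:3,:3].T@(np.asarray(X,float)-P[:3,3]); p=K@c; return p[:2]/p[2]
E
python3 - <<'E'
from h import *
np.set_printoptions(precision=4,suppress=True)
_,Ks,Ps=cam("side");_,Kt,Pt=cam("top")
T=lambda u,v,z:ray(Kt,Pt,(180+(u+.5)/3.75-.5,115+(v+.5)/3.75-.5),z)[:2]
S=lambda u,v,z:ray(Ks,Ps,(210+(u+.5)/4-.5,140+(v+.5)/4-.5),z)[:2]
def show(name,f,pts,z): 
    print(name,*[f(u,v,z) for u,v in pts])
show("coverT",T,[(55,100),(205,103),(208,338),(55,338)],.131)
show("coverS front lower",S,[(262,145),(466,122)],.125)
show("bayboxT?front top",T,[(45,10),(45,415)],.17)
show("bay foot S",S,[(178,178)],0)
show("pad foot S",S,[(270,248),(240,150)],.044)
show("cheek top S",S,[(388,140),(418,205),(440,220)],.045)
show("cheek T",T,[(210,192),(255,172)],.045)
show("jaw T (pad inner front,outer)",T,[(210,330),(218,362),(70,362)],.044)
show("stirT",T,[(333,36),(432,36),(432,137),(333,137)],.043)
show("stirS",S,[(487,282),(510,335),(613,322)],.043)
show("termT",T,[(392,330),(495,330),(495,445),(392,445)],.0)
show("termS",S,[(230,432),(337,415),(217,335)],.0)
show("rackT",T,[(583,282),(703,292),(693,414),(577,405)],.052)
show("rackS",S,[(283,450),(290,545),(418,535),(404,446)],.052)
show("rackSfoot",S,[(292,578),(422,570)],.0)
show("wedgeT",T,[(293,408),(301,437),(165,465),(168,478)],.036)
show("wedgeS top",S,[(205,285),(229,273),(156,212),(164,208)],.036)
show("orange S",S,[(55,440),(178,500)],.036)
show("dish",T,[(577,115)],.0)
show("jarT",T,[(255,115)],.042)
show("beaker T",T,[(155,105)],.0)
show("spat",T,[(203,530),(295,545),(218,575)],.0)
E
```

```text
coverT [0.6891 0.271 ] [0.6878 0.1473] [0.4897 0.14  ] [0.4886 0.263 ]
coverS front lower [0.4947 0.1573] [0.6948 0.1641]
bayboxT?front top [0.7519 0.2753] [0.4193 0.2616]
bay foot S [0.4262 0.281 ]
pad foot S [0.4939 0.1021] [0.4889 0.2608]
cheek top S [0.642  0.2533] [0.6479 0.1434] [0.6637 0.1173]
cheek T [0.6368 0.1489] [0.6551 0.1103]
jaw T (pad inner front,outer) [0.5148 0.1461] [0.487  0.1386] [0.4859 0.2644]
stirT [0.7811 0.0442] [ 0.782  -0.0432] [ 0.689  -0.0434] [0.6882 0.0431]
stirS [0.6857 0.0235] [ 0.6873 -0.0499] [ 0.7843 -0.0476]
termT [ 0.5256 -0.0101] [ 0.5265 -0.1007] [ 0.4242 -0.1002] [ 0.4235 -0.0107]
termS [ 0.4273 -0.0887] [ 0.524 -0.083] [0.4332 0.0365]
rackT [ 0.558  -0.1725] [ 0.5501 -0.275 ] [ 0.4443 -0.2639] [ 0.4512 -0.1659]
rackS [ 0.4608 -0.1649] [ 0.4493 -0.2648] [ 0.55   -0.2706] [ 0.5604 -0.176 ]
rackSfoot [ 0.4532 -0.2561] [ 0.5583 -0.2645]
wedgeT [0.4492 0.0744] [0.4243 0.0672] [0.3993 0.182 ] [0.3883 0.1791]
wedgeS top [0.4268 0.0677] [0.4514 0.0812] [0.3936 0.1831] [0.4021 0.1882]
orange S [ 0.2758 -0.109 ] [ 0.37   -0.1913]
dish [ 0.725  -0.1754]
jarT [0.7079 0.1116]
beaker T [0.7306 0.2043]
spat [0.3482 0.1516] [0.3359 0.0722] [0.3097 0.1378]
```

```bash
python3 - <<'E'
import cv2
s=cv2.imread("pics/side0.png"); t=cv2.imread("pics/top0.png")
def g(a): 
    return cv2.convertScaleAbs(a,alpha=1.4,beta=10)
cv2.imwrite("pics/s2.png",g(cv2.resize(s[145:210,255:345],None,fx=8,fy=8,interpolation=cv2.INTER_CUBIC)))
cv2.imwrite("pics/t2.png",g(cv2.resize(t[110:180,180:260],None,fx=8,fy=8,interpolation=cv2.INTER_CUBIC)))
cv2.imwrite("pics/t3.png",g(cv2.resize(t[175:245,180:260],None,fx=8,fy=8,interpolation=cv2.INTER_CUBIC)))
E
```

```text
(no output)
```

View pics/s2.png

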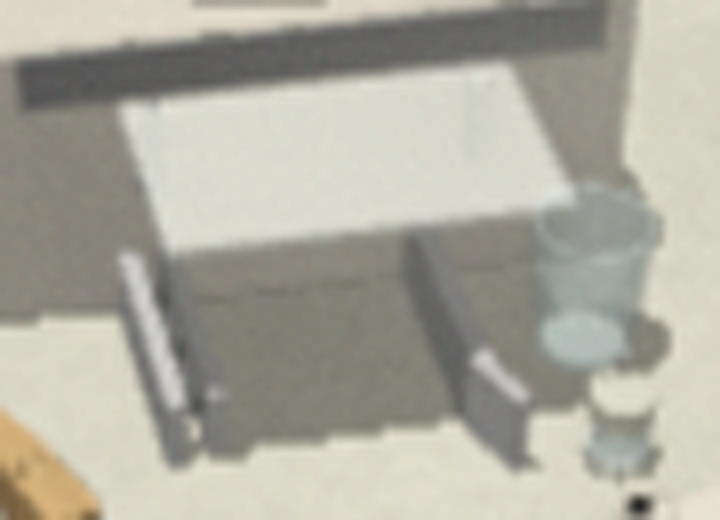

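View pics/t2.png

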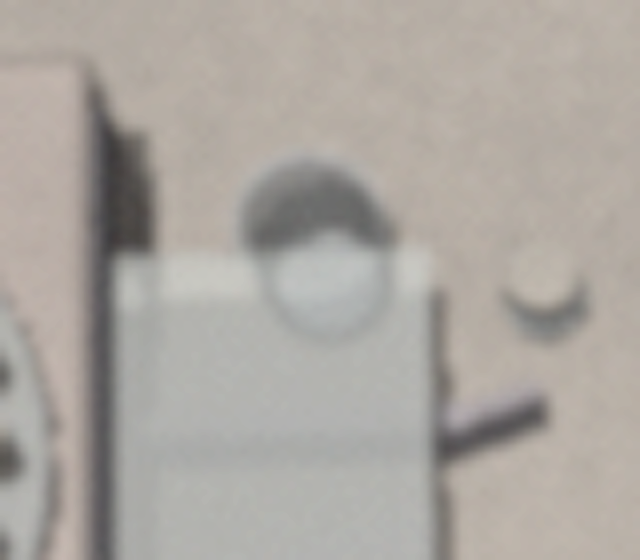

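View pics/t3.png

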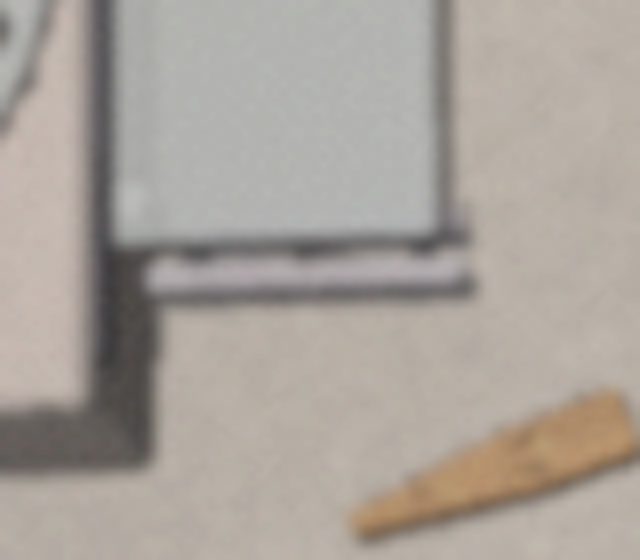

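```bash
python3 - <<'E'
from h import *
np.set_printoptions(precision=4,suppress=True)
_,Ks,Ps=cam("side");_,Kt,Pt=cam("top")
T2=lambda u,v,z:ray(Kt,Pt,(180+(u+.5)/8-.5,110+(v+.5)/8-.5),z)[:2]
T3=lambda u,v,z:ray(Kt,Pt,(180+(u+.5)/8-.5,175+(v+.5)/8-.5),z)[:2]
S=lambda u,v,z:ray(Ks,Ps,(255+(u+.5)/8-.5,145+(v+.5)/8-.5),z)[:2]
print("coverT",T2(437,250,.131),T2(112,255,.131),T3(440,240,.131),T3(112,242,.131))
print("coverS",S(170,252,.131),S(575,205,.131),S(120,108,.131),S(508,65,.131))
print("back floor S",S(185,300,0),S(540,262,0))
print("sampler foot S",S(20,323,0), S(120,318,0))
print("pad front inner top",S(225,388,.044),"foot",S(240,460,0),"pad front outer foot",S(205,455,0))
print("wall outer foot",S(172,468,0),"top",S(167,405,.044), "T",T3(468,292,.044),T3(150,295,.044))
print("wall inner top",T3(468,245,.044))
print("cheek knee top",S(475,355,.045),"foot",S(462,415,0),"flare end top",S(528,402,.045),"foot inner",S(518,468,0))
print("flareT inner foot",T2(548,425,0),"outer top",T2(545,385,.045),"inner top",T2(548,405,.045))
print("samplerT top corner",T2(85,60,.17),T3(85,408,.17))
E
```

```text
coverT [0.6919 0.1478] [0.6886 0.2733] [0.4903 0.1416] [0.4884 0.2652]
coverS [0.4958 0.1477] [0.6932 0.1555] [0.4904 0.2701] [0.6902 0.2786]
back floor S [0.5259 0.28  ] [0.7189 0.2841]
sampler foot S [0.4376 0.2736] [0.4898 0.2699]
pad front inner top [0.5238 0.1501] foot [0.5314 0.1466] pad front outer foot [0.5149 0.1531]
wall outer foot [0.4971 0.1458] top [0.4937 0.1414] T [0.4874 0.1376] [0.485  0.2643]
wall inner top [0.5065 0.1381]
cheek knee top [0.65   0.1555] foot [0.6484 0.1642] flare end top [0.667  0.1156] foot inner [0.6664 0.1194]
flareT inner foot [0.6612 0.1116] outer top [0.6647 0.1104] inner top [0.6562 0.109 ]
samplerT top corner [0.7526 0.2797] [0.4185 0.2658]
```

Candidates for the wedge:
- pale wood piece at side (258,204) / top (242,233): fits the description, and the crop confirms it
- orange piece at side (238,258): rejected
- turquoise pieces at top (113,278), (187,309): rejected
- spatula handle at top (246,258): rejected

The estimates so far, in world coordinates:

| Item | Position | Yaw |
|---|---|---|
| Bay origin | ≈(0.590, 0.223) | ≈0.035 |
| Rack | ≈(0.503, −0.219) | ≈−0.085 |

First I'll push the rack sideways into line with the lane.

```bash
cat >> h.py <<'E'
from scipy.spatial.transform import Rotation as Ro
YAW=0.035; BO=np.array([.590,.223])
def b2w(x,y):
    c,s=np.cos(YAW),np.sin(YAW); return BO+np.array([c*x-s*y,s*x+c*y])
def w2b(p):
    c,s=np.cos(YAW),np.sin(YAW); d=np.asarray(p)[:2]-BO; return np.array([c*d[0]+s*d[1],-s*d[0]+c*d[1]])
def tool(yaw_y,lean=0.):
    """tool y horizontal at world angle yaw_y; x down, leaned (+about tool y)"""
    y=np.array([np.cos(yaw_y),np.sin(yaw_y),0]); x=np.array([0,0,-1.]); z=np.cross(x,y)
    R=np.stack([x,y,z],1); return R@Ro.from_rotvec([0,lean,0]).as_matrix()
def go(p,R=None):
    o=ctrl.get_obs(); R0=o["ee_rot"]; t=R0.T@(np.asarray(p)-o["position"])/.15
    a=np.zeros(3) if R is None else Ro.from_matrix(R0.T@R).as_rotvec()/(np.pi/2)
    print("pos",o["position"].round(4),"f",o["wrist_force"].round(1),"op",round(o["opening"],4),"t",round(o["time_s"],2)); print("T",t.round(3),"A",a.round(3))
E
python3 - <<'E'
from h import *
go([.41,-.219,.15],tool(-np.pi/2+YAW))
E
```

```text
pos [ 0.1709 -0.5488  0.239 ] f [-0.6 -0.6 -0.5] op 0.0854 t 0.3
T [ 0.594 -1.625 -2.176] A [ 0.17 -0.    0.  ]
```

Call:
apply_moves --translation '[[0,-0.2,-0.25],[0,-0.4,-0.5],[0,-0.6,-0.75],[0,-0.8,-1],[0,-0.8,-1]]' --angular '[[0.04,0,0],[0.08,0,0],[0.12,0,0],[0.17,0,0],[0.17,0,0]]' --gripper '[0.4,0.4,0.4,0.4,0.4]'

```text
time_s: 0.8
position: [0.2809, -0.3857, 0.2392]
ee_rot: [[0.001, 0.038, -0.999], [0.002, -0.999, -0.038], [-1.0, -0.002, -0.001]]
wrist_force: [-0.8, -0.4, 0.3]
opening: 0.06
```

```bash
python3 - <<'E'
from h import *
go([.41,-.219,.15],tool(-np.pi/2+YAW))
E
```

```text
pos [ 0.2809 -0.3857  0.2392] f [-0.8 -0.4  0.3] op 0.06 t 0.8
T [ 0.597 -1.076 -0.902] A [ 0.002 -0.001  0.001]
```

Call:
apply_moves --translation '[[0.1,-0.25,-0.2],[0.2,-0.5,-0.45],[0.3,-0.75,-0.7],[0.45,-1,-0.9],[0.58,-1,-0.9],[0.58,-1,-0.9]]' --angular '[[0,0,0],[0,0,0],[0,0,0],[0,0,0],[0,0,0],[0,0,0]]' --gripper '[0.4,0.4,0.4,0.4,0.4,0.4]'

```text
time_s: 1.4
position: [0.407, -0.2323, 0.149]
ee_rot: [[-0.005, 0.038, -0.999], [0.005, -0.999, -0.038], [-1.0, -0.005, 0.005]]
wrist_force: [-0.6, -0.1, 0.4]
opening: 0.06
```

```bash
python3 - <<'E'
from h import *
go([.41,-.219,.022])
s,_,_=cam("side");t,_,_=cam("top")
cv2.imwrite("pics/s3.png",cv2.resize(s[140:340,200:440],None,fx=3,fy=3));cv2.imwrite("pics/t4.png",cv2.resize(t[100:290,180:440],None,fx=3,fy=3))
E
```

```text
pos [ 0.407  -0.2323  0.149 ] f [-0.6 -0.1  0.4] op 0.06 t 1.4
T [ 0.847 -0.084 -0.027] A [0. 0. 0.]
```

View pics/s3.png

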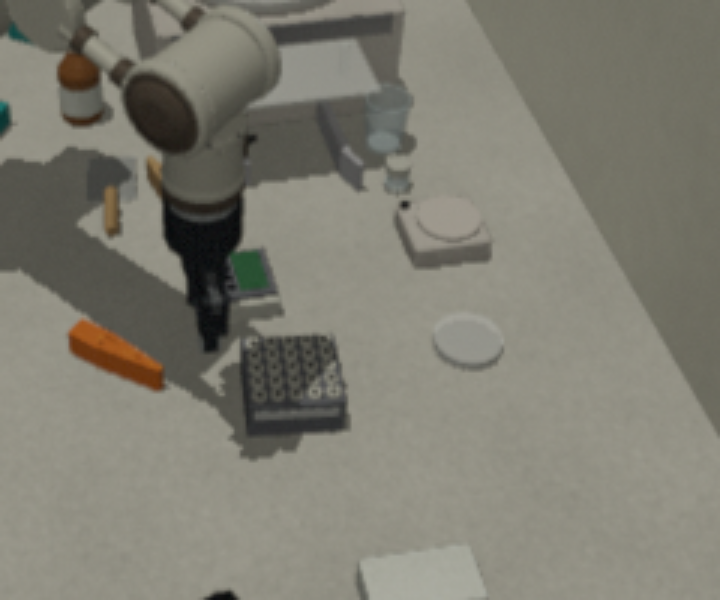

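View pics/t4.png

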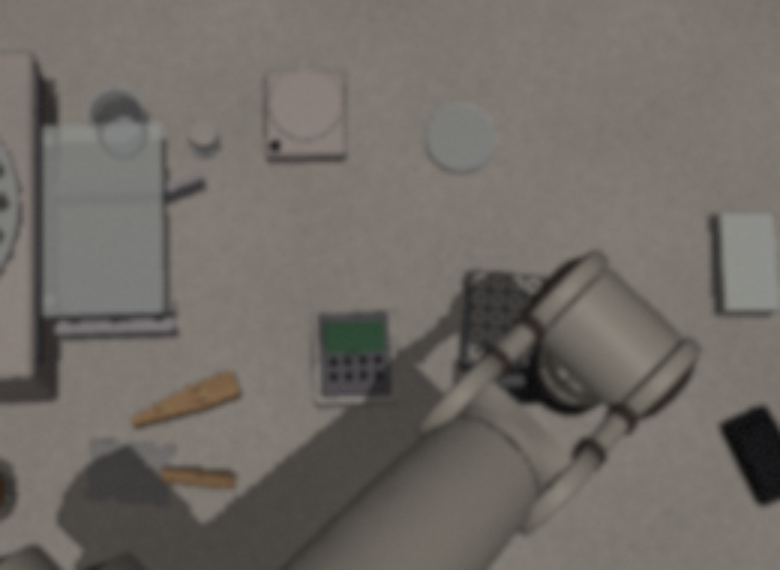

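Call:
apply_moves --translation '[[0.2,-0.08,0],[0.4,-0.08,0],[0.6,-0.08,0],[0.75,-0.08,0],[0.84,-0.08,0],[0.84,-0.08,0],[0.84,-0.08,0]]' --angular '[[0,0,0],[0,0,0],[0,0,0],[0,0,0],[0,0,0],[0,0,0],[0,0,0]]' --gripper '[0.4,0.4,0.4,0.4,0.4,0.4,0.4]'

```text
time_s: 2.2
position: [0.4083, -0.2252, 0.0278]
ee_rot: [[0.002, 0.033, -0.999], [-0.002, -0.999, -0.033], [-1.0, 0.002, -0.002]]
wrist_force: [-0.3, -1.1, -0.1]
opening: 0.0595
```

```bash
python3 - <<'E'
from h import *
go([.545,-.219+.0047,.022],tool(-np.pi/2+YAW))
E
```

```text
pos [ 0.4083 -0.2252  0.0278] f [-0.3 -1.1 -0.1] op 0.0595 t 2.2
T [ 0.04  -0.043 -0.913] A [-0.001 -0.001 -0.001]
```

Call:
apply_moves --translation '[[0.03,-0.04,-0.06],[0.03,-0.04,-0.12],[0.03,-0.04,-0.18],[0.03,-0.04,-0.24],[0.03,-0.04,-0.3],[0.03,-0.04,-0.36],[0.03,-0.04,-0.42],[0.03,-0.04,-0.48],[0.03,-0.04,-0.54],[0.03,-0.04,-0.6],[0.03,-0.04,-0.66],[0.03,-0.04,-0.72],[0.03,-0.04,-0.78],[0.03,-0.04,-0.84],[0.03,-0.04,-0.88],[0.03,-0.04,-0.9],[0.03,-0.04,-0.9],[0.03,-0.04,-0.9]]' --angular '[[0,0,0],[0,0,0],[0,0,0],[0,0,0],[0,0,0],[0,0,0],[0,0,0],[0,0,0],[0,0,0],[0,0,0],[0,0,0],[0,0,0],[0,0,0],[0,0,0],[0,0,0],[0,0,0],[0,0,0],[0,0,0]]' --gripper '[0.4,0.4,0.4,0.4,0.4,0.4,0.4,0.4,0.4,0.4,0.4,0.4,0.4,0.4,0.4,0.4,0.4,0.4]'

```text
time_s: 4.0
position: [0.5428, -0.2126, 0.0219]
ee_rot: [[0.001, 0.035, -0.999], [-0.0, -0.999, -0.035], [-1.0, 0.0, -0.001]]
wrist_force: [0.1, -0.3, -0.4]
opening: 0.0598
```

```bash
python3 - <<'E'
from h import *
go([.50,-.30,.10],tool(-np.pi/2+YAW))
s,_,_=cam("side");t,_,_=cam("top")
cv2.imwrite("pics/s4.png",cv2.resize(s[140:340,200:440],None,fx=3,fy=3));cv2.imwrite("pics/t5.png",cv2.resize(t[100:290,180:440],None,fx=3,fy=3))
E
```

```text
pos [ 0.5428 -0.2126  0.0219] f [ 0.1 -0.3 -0.4] op 0.0598 t 4.0
T [-0.521  0.572  0.304] A [-0.    -0.001 -0.   ]
```

View pics/s4.png

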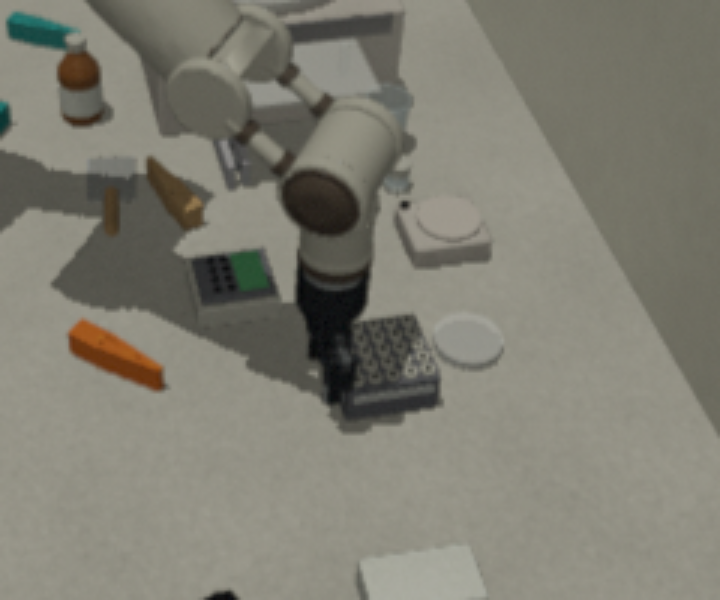

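View pics/t5.png

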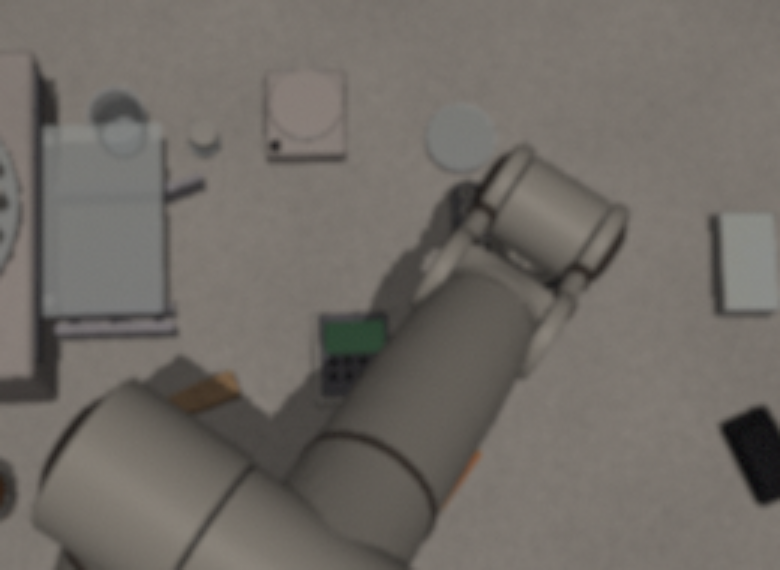

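Call:
apply_moves --translation '[[0,0,0.1],[0,0,0.2],[-0.2,0,0.3],[-0.4,0,0.3],[-0.6,0,0.3],[-0.8,0,0.3],[-0.8,0.3,0.2],[-0.8,0.6,0],[-0.8,0.9,-0.2],[-0.8,1,-0.3],[-0.8,1,-0.3]]' --angular '[[0,0,0],[0,0,0],[0,0,0],[0,0,0],[0,0,0],[0,0,0],[0,0,0],[0,0,0],[0,0,0],[0,0,0],[0,0,0]]' --gripper '[0.4,0.4,0.4,0.4,0.4,0.4,0.4,0.4,0.4,0.4,0.4]'

```text
time_s: 5.2
position: [0.5938, -0.3639, 0.1412]
ee_rot: [[0.001, 0.033, -0.999], [-0.001, -0.999, -0.033], [-1.0, 0.001, -0.001]]
wrist_force: [-0.4, -0.2, 0.2]
opening: 0.0602
```

```bash
python3 - <<'E'
from h import *
print(ctrl.get_obs()["q"].round(2))
go([.605,-.38,.11],tool(YAW,np.radians(40)))
s,_,_=cam("side");t,_,_=cam("top")
cv2.imwrite("pics/s5.png",cv2.resize(s[140:340,200:440],None,fx=3,fy=3));cv2.imwrite("pics/t6.png",cv2.resize(t[100:290,180:440],None,fx=3,fy=3))
E
```

```text
[-0.72  0.54  1.31  0.    1.29  0.82]
pos [ 0.5938 -0.3639  0.1412] f [-0.4 -0.2  0.2] op 0.0602 t 5.2
T [ 0.208  0.11  -0.071] A [-0.956  0.347 -0.35 ]
```

View pics/s5.png

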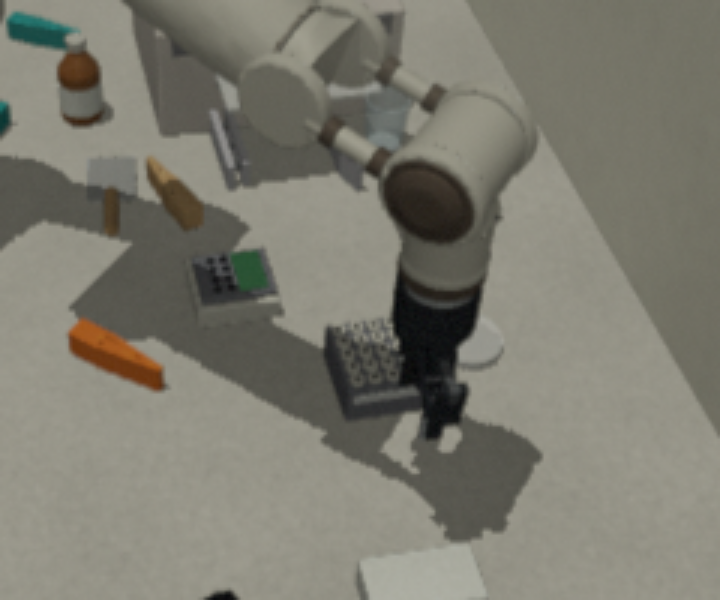

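View pics/t6.png

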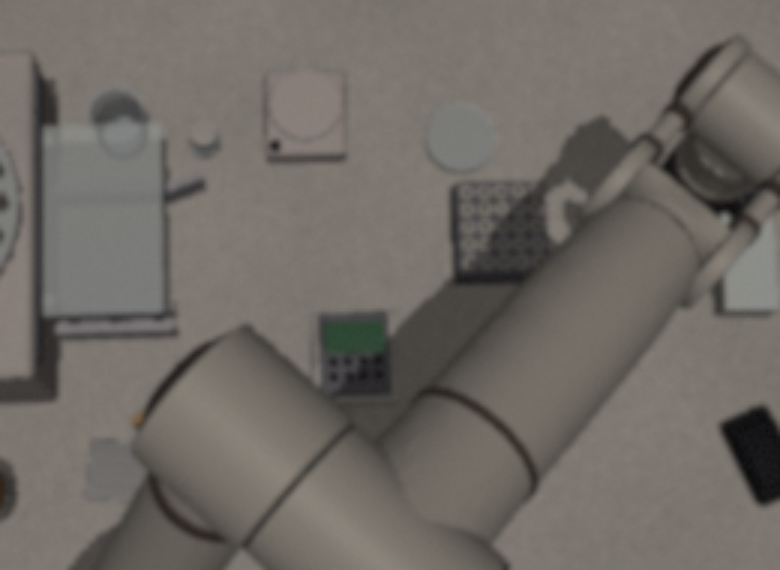

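Call:
apply_moves --translation '[[0,0,0],[0,0,0],[0,0,0],[0,0,0],[0,0,0],[0,0,0],[0,0,0],[0,0,0],[0,0,0],[0,0,0],[0,0,0],[0,0,0],[0,0,0],[0,0,0]]' --angular '[[-0.09,0.03,-0.03],[-0.18,0.06,-0.06],[-0.27,0.09,-0.09],[-0.36,0.12,-0.12],[-0.45,0.16,-0.16],[-0.54,0.19,-0.19],[-0.63,0.22,-0.22],[-0.72,0.26,-0.26],[-0.81,0.29,-0.29],[-0.9,0.33,-0.33],[-0.956,0.347,-0.35],[-0.956,0.347,-0.35],[-0.956,0.347,-0.35],[-0.956,0.347,-0.35]]' --gripper '[0.4,0.4,0.4,0.4,0.4,0.4,0.4,0.4,0.4,0.4,0.4,0.4,0.4,0.4]'

```text
time_s: 6.7
position: [0.5926, -0.3601, 0.1422]
ee_rot: [[-0.026, 0.999, 0.026], [0.643, 0.036, -0.765], [-0.765, -0.003, -0.644]]
wrist_force: [0.1, -0.1, 0.4]
opening: 0.0597
```

```bash
python3 - <<'E'
from h import *
np.set_printoptions(precision=4,suppress=True)
print(ctrl.get_obs()["q"].round(2),ctrl.get_obs()["ee_rot"].round(3))
go([.605,-.32,.03],tool(YAW,np.radians(40)))
s,Ks,Ps=cam("side");t,Kt,Pt=cam("top")
cv2.imwrite("pics/s6.png",cv2.resize(s[180:300,290:410],None,fx=5,fy=5));cv2.imwrite("pics/t7.png",cv2.resize(t[130:230,300:420],None,fx=6,fy=6))
p=ctrl.get_obs()["position"]; print("tcp proj side",proj(Ks,Ps,p),"top",proj(Kt,Pt,p))
E
```

```text
[-0.89  0.93  0.86  0.42  1.92 -0.9 ] [[-0.026  0.999  0.026]
 [ 0.643  0.036 -0.765]
 [-0.765 -0.003 -0.644]]
pos [ 0.5926 -0.3601  0.1422] f [ 0.1 -0.1  0.4] op 0.0597 t 6.7
T [0.742 0.095 0.279] A [-0.001 -0.001  0.002]
tcp proj side [338.1137 274.9311] top [400.1944 172.3273]
```

View pics/s6.png

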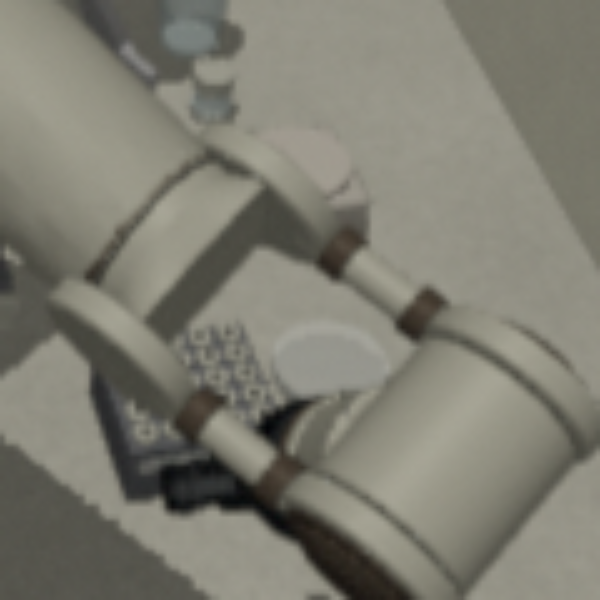

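View pics/t7.png

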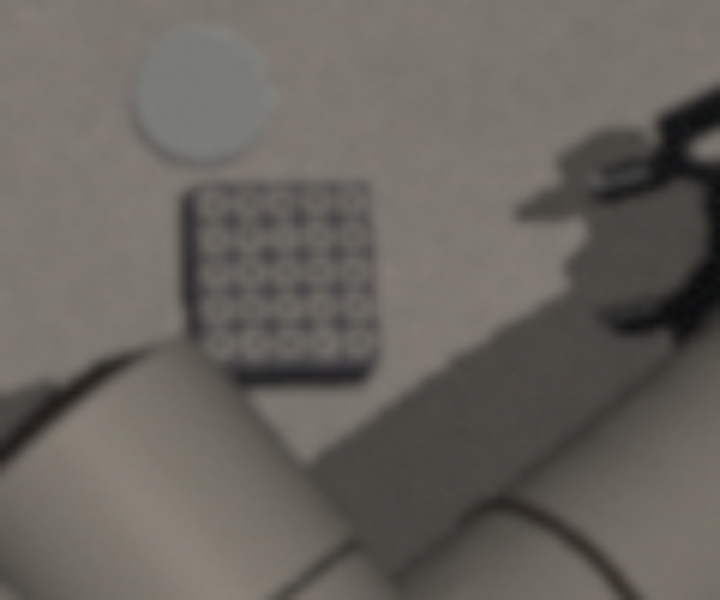

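```bash
python3 - <<'E'
from h import *
np.set_printoptions(precision=4,suppress=True)
t,Kt,Pt=cam("top")
T=lambda u,v,z:ray(Kt,Pt,(300+(u+.5)/6-.5,130+(v+.5)/6-.5),z)[:2]
c=np.array([T(*p,.052) for p in [(192,183),(370,180),(380,365),(200,370)]]);print(c,c.mean(0),w2b(c.mean(0)))
# cap grid centres z .056
g=np.array([T(*p,.056) for p in [(213,200),(352,197),(358,345),(218,348)]]);print(g,g.mean(0),w2b(g.mean(0)))
for a,b in((0,1),(3,2)):
    d=g[a]-g[b];print("yaw",np.arctan2(-d[0],d[1]))
for a,b in((0,3),(1,2)):
    d=g[a]-g[b];print("yaw",np.arctan2(d[1],d[0]))
tt=np.array([T(600,182,.136),T(608,320,.136)]);print(tt,tt.mean(0))
E
```

```text
[[ 0.6571 -0.1624]
 [ 0.6597 -0.2588]
 [ 0.5569 -0.2618]
 [ 0.5532 -0.1654]] [ 0.6067 -0.2121] [ 0.0015 -0.4354]
[[ 0.6464 -0.1731]
 [ 0.6488 -0.2482]
 [ 0.5668 -0.2495]
 [ 0.5644 -0.1747]] [ 0.6066 -0.2114] [ 0.0014 -0.4347]
yaw 0.03209106931178892
yaw 0.03129239749228672
yaw 0.019011111594472937
yaw 0.016699465917987807
[[ 0.6339 -0.3618]
 [ 0.5611 -0.3631]] [ 0.5975 -0.3624]
```

```bash
python3 - <<'E'
from h import *
go([.607,-.31,.024],tool(YAW,np.radians(40)))
E
```

```text
pos [ 0.5926 -0.3605  0.1426] f [ 0.3 -0.2  0.5] op 0.0598 t 6.85
T [0.82  0.11  0.253] A [-0.    -0.     0.002]
```

Call:
apply_moves --translation '[[0.16,0.11,0.05],[0.32,0.11,0.1],[0.48,0.11,0.15],[0.64,0.11,0.2],[0.78,0.11,0.24],[0.82,0.11,0.25],[0.82,0.11,0.25],[0.82,0.11,0.25]]' --angular '[[0,0,0],[0,0,0],[0,0,0],[0,0,0],[0,0,0],[0,0,0],[0,0,0],[0,0,0]]' --gripper '[0.4,0.4,0.4,0.4,0.4,0.4,0.4,0.4]'

```text
time_s: 7.65
position: [0.6075, -0.3108, 0.0251]
ee_rot: [[-0.024, 0.999, 0.027], [0.642, 0.036, -0.766], [-0.766, -0.001, -0.642]]
wrist_force: [-0.4, 0.5, -0.0]
opening: 0.06
```

```bash
python3 - <<'E'
from h import *
o=ctrl.get_obs();print(w2b(o["position"]))
def tb(x,y,z=.024): return [*b2w(x,y),z]
go(tb(-.001,-.41),tool(YAW,np.radians(40)))
E
```

```text
[-0.00114953 -0.53409864]
pos [ 0.6075 -0.3108  0.0251] f [-0.4  0.5 -0. ] op 0.06 t 7.65
T [ 0.537  0.002 -0.629] A [0.    0.    0.001]
```

Call:
apply_moves --translation '[[0.043,0,-0.051],[0.086,0,-0.102],[0.128,0,-0.153],[0.171,0,-0.204],[0.214,0,-0.255],[0.257,0,-0.306],[0.3,0,-0.358],[0.342,0,-0.409],[0.385,0,-0.46],[0.428,0,-0.511],[0.471,0,-0.562],[0.514,0,-0.613],[0.556,0,-0.664],[0.6,0,-0.715]]' --angular '[[0,0,0],[0,0,0],[0,0,0],[0,0,0],[0,0,0],[0,0,0],[0,0,0],[0,0,0],[0,0,0],[0,0,0],[0,0,0],[0,0,0],[0,0,0],[0,0,0]]' --gripper '[0.4,0.4,0.4,0.4,0.4,0.4,0.4,0.4,0.4,0.4,0.4,0.4,0.4,0.4]'

```text
time_s: 9.05
position: [0.6018, -0.1692, 0.0238]
ee_rot: [[-0.025, 0.999, 0.027], [0.643, 0.037, -0.765], [-0.765, -0.002, -0.644]]
wrist_force: [0.2, -3.3, 0.7]
opening: 0.0599
```

```bash
python3 - <<'E'
from h import *
o=ctrl.get_obs();print(w2b(o["position"]))
def tb(x,y,z=.024): return [*b2w(x,y),z]
go(tb(-.001,-.27),tool(YAW,np.radians(40)))
s,Ks,Ps=cam("side");t,Kt,Pt=cam("top")
cv2.imwrite("pics/s7.png",cv2.resize(s[140:300,230:410],None,fx=4,fy=3.75));cv2.imwrite("pics/t8.png",cv2.resize(t[110:240,180:400],None,fx=3.6,fy=3.6))
E
```

```text
[-0.00188425 -0.39235057]
pos [ 0.6018 -0.1692  0.0238] f [ 0.2 -3.3  0.7] op 0.0599 t 9.05
T [ 0.524  0.007 -0.625] A [-0.    -0.001  0.002]
```

View pics/s7.png

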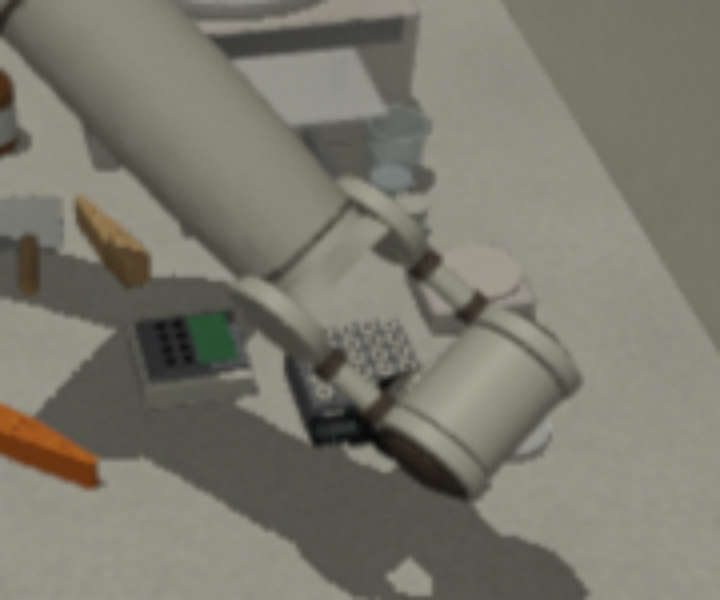

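View pics/t8.png

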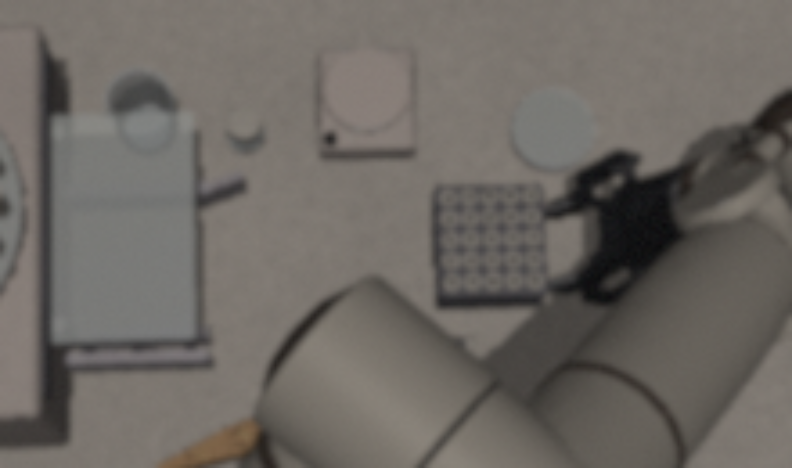

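```bash
python3 - <<'E'
from h import *
np.set_printoptions(precision=4,suppress=True)
t,Kt,Pt=cam("top")
cv2.imwrite("pics/t9.png",cv2.resize(t[155:205,290:345],None,fx=11,fy=11,interpolation=cv2.INTER_CUBIC))
E
```

```text
(no output)
```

View pics/t9.png

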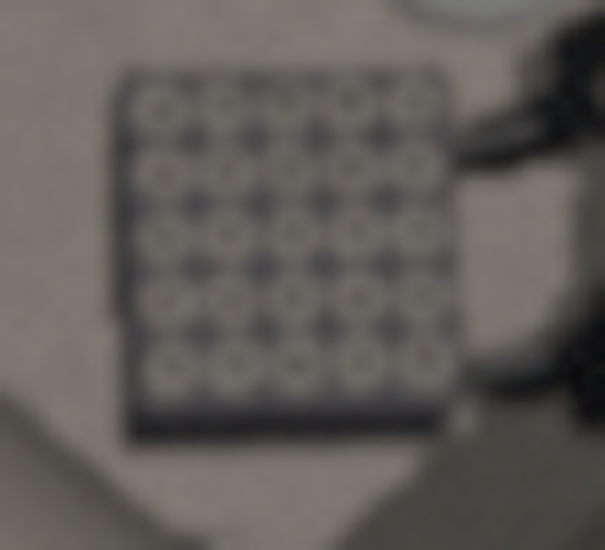

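```bash
cat >> h.py <<'E'
def rack(pts,c0,r0,k):
    _,Kt,Pt=cam("top")
    g=np.array([ray(Kt,Pt,(c0+(u+.5)/k-.5,r0+(v+.5)/k-.5),.056)[:2] for u,v in pts])
    d=(g[0]+g[1]-g[2]-g[3]); e=(g[0]+g[3]-g[1]-g[2])
    print("rack",g.mean(0).round(4),"bay",w2b(g.mean(0)).round(4),"yaw",np.arctan2(d[1],d[0]).round(3),np.arctan2(-e[0],e[1]).round(3))
E
python3 - <<'E'
from h import *
rack([(163,107),(416,97),(426,358),(172,364)],290,155,11)
go([*b2w(-.002,-.22),.024],tool(YAW,np.radians(40)))
E
```

```text
rack [ 0.6037 -0.1121] bay [ 0.002  -0.3354] yaw 0.029 0.042
pos [ 0.6015 -0.1691  0.0234] f [-0.4  0.2 -0.7] op 0.0594 t 9.25
T [ 0.737  0.004 -0.881] A [-0.    -0.002  0.003]
```

Call:
apply_moves --translation '[[0.043,-0.002,-0.051],[0.086,-0.004,-0.102],[0.128,-0.006,-0.153],[0.171,-0.008,-0.204],[0.214,-0.01,-0.255],[0.257,-0.012,-0.306],[0.3,-0.014,-0.358],[0.342,-0.016,-0.409],[0.385,-0.018,-0.46],[0.428,-0.02,-0.511],[0.471,-0.022,-0.562],[0.514,-0.024,-0.613],[0.556,-0.026,-0.664],[0.6,-0.028,-0.715],[0.64,-0.03,-0.765],[0.68,-0.03,-0.81]]' --angular '[[0,0,0],[0,0,0],[0,0,0],[0,0,0],[0,0,0],[0,0,0],[0,0,0],[0,0,0],[0,0,0],[0,0,0],[0,0,0],[0,0,0],[0,0,0],[0,0,0],[0,0,0],[0,0,0]]' --gripper '[0.4,0.4,0.4,0.4,0.4,0.4,0.4,0.4,0.4,0.4,0.4,0.4,0.4,0.4,0.4,0.4]'

```text
time_s: 10.85
position: [0.5915, -0.0108, 0.024]
ee_rot: [[-0.025, 0.999, 0.027], [0.643, 0.037, -0.765], [-0.765, -0.002, -0.644]]
wrist_force: [-0.6, -2.9, 1.0]
opening: 0.06
```

```bash
python3 - <<'E'
from h import *
o=ctrl.get_obs();print(w2b(o["position"]))
go([*b2w(-.003,-.07),.024],tool(YAW,np.radians(40)))
s,Ks,Ps=cam("side");t,Kt,Pt=cam("top")
cv2.imwrite("pics/s8.png",cv2.resize(s[140:300,230:410],None,fx=4,fy=3.75));cv2.imwrite("pics/t10.png",cv2.resize(t[140:230,195:325],None,fx=6,fy=6,interpolation=cv2.INTER_CUBIC))
E
```

```text
[-0.00668762 -0.23370787]
pos [ 0.5915 -0.0108  0.024 ] f [-0.6 -2.9  1. ] op 0.06 t 10.85
T [ 0.703  0.027 -0.835] A [-0.    -0.001  0.002]
```

View pics/s8.png

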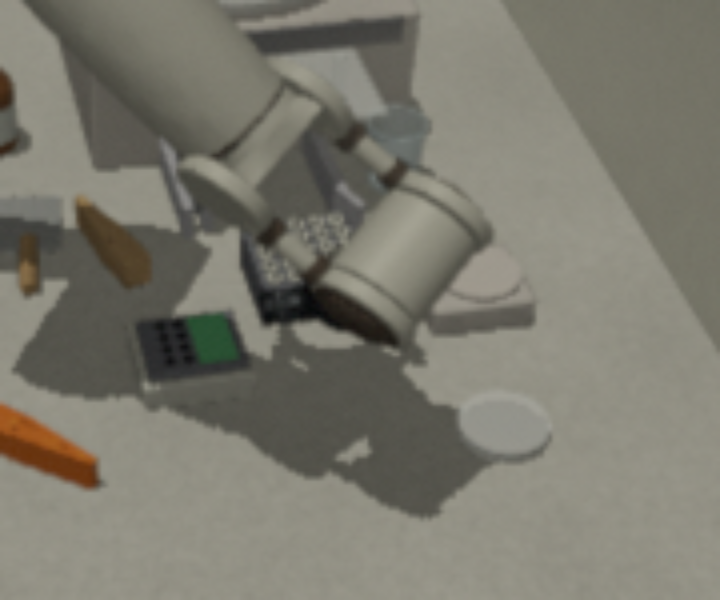

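View pics/t10.png

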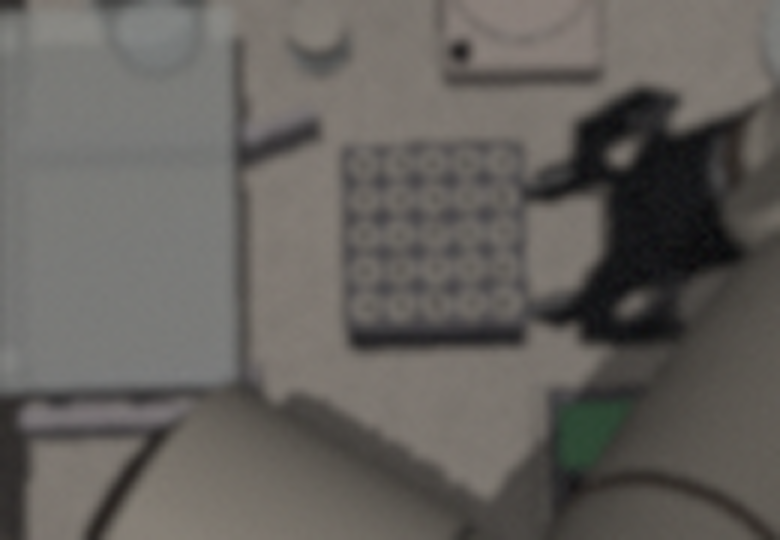

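```bash
python3 - <<'E'
from h import *
rack([(365,163),(504,160),(506,304),(367,306)],195,140,6)
_,Kt,Pt=cam("top")
T=lambda u,v,z:ray(Kt,Pt,(195+(u+.5)/6-.5,140+(v+.5)/6-.5),z)[:2]
for n,u,v,z in [("knee foot",247,163,0),("knee top",247,152,.045),("flare end inner foot",320,133,0),("flare inner top",318,122,.045),("cheek line far foot",60,160,0),("cheek far top",30,155,.045),("cover front top",240,45,.131),("cover front bot",240,385,.131)]: print(n,T(u,v,z),w2b(T(u,v,z)))
E
```

```text
rack [0.5927 0.0458] bay [-0.0035 -0.1772] yaw 0.026 0.028
knee foot [0.64674863 0.15244831] [ 0.05424507 -0.07249428]
knee top [0.63985874 0.1486363 ] [ 0.04722601 -0.07606286]
flare end inner foot [0.6644983 0.1121555] [ 0.0705739  -0.11338352]
flare inner top [0.65711915 0.1105457 ] [ 0.06314294 -0.11473412]
cheek line far foot [0.64747591 0.25652357] [0.0586138 0.0314918]
cheek far top [0.63703898 0.2659151 ] [0.04851189 0.04124278]
cover front top [0.67165312 0.14604296] [ 0.07891017 -0.07976718]
cover front bot [0.49282163 0.1416283 ] [-0.09996628 -0.07792132]
```

```bash
python3 - <<'E'
from h import *
t,_,_=cam("top")
cv2.imwrite("pics/t11.png",cv2.convertScaleAbs(cv2.resize(t[150:205,195:265],None,fx=11,fy=11,interpolation=cv2.INTER_CUBIC),alpha=1.6))
E
```

```text
(no output)
```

View pics/t11.png

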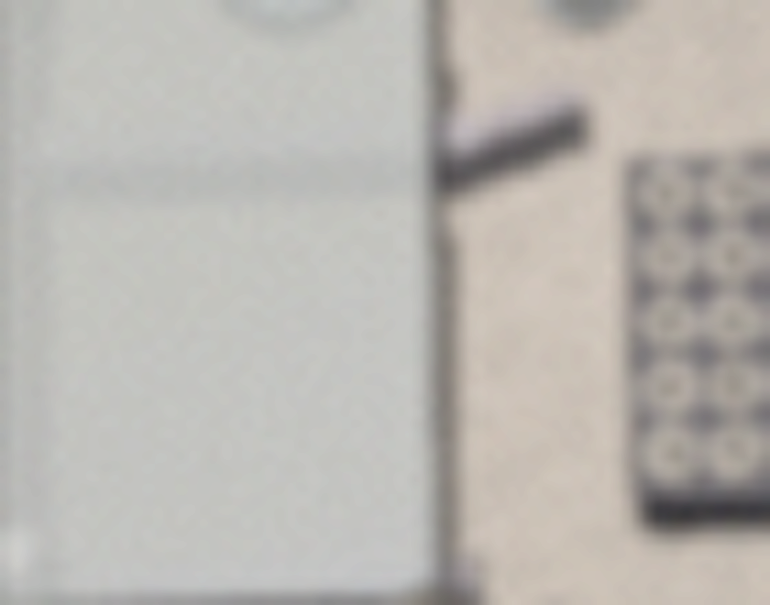

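```bash
python3 - <<'E'
from h import *
np.set_printoptions(precision=4,suppress=True)
_,Kt,Pt=cam("top")
T=lambda u,v,z:ray(Kt,Pt,(195+(u+.5)/11-.5,150+(v+.5)/11-.5),z)[:2]
for n,u,v,z in [("knee foot",452,192,0),("knee top",452,163,.045),("flare end inner foot",586,143,0),("flare inner top",582,108,.045),("rack + top edge",640,157,.052),("rack - foot",650,528,0),("pad inner foot front",478,585,0),("pad inner top?",478,560,.044),("cheek in cover up",100,163,.045),("cheek in cover low",100,195,0)]: print(n,T(u,v,z),w2b(T(u,v,z)))
E
```

```text
knee foot [0.6459 0.1528] [ 0.0534 -0.0721]
knee top [0.6417 0.1491] [ 0.0491 -0.0757]
flare end inner foot [0.6617 0.1124] [ 0.0678 -0.113 ]
flare inner top [0.659 0.111] [ 0.065  -0.1143]
rack + top edge [0.642  0.0932] [ 0.0474 -0.1315]
rack - foot [0.5419 0.0909] [-0.0527 -0.1304]
pad inner foot front [0.5239 0.1421] [-0.0689 -0.0786]
pad inner top? [0.522  0.1387] [-0.0709 -0.0819]
cheek in cover up [0.6407 0.2529] [0.0517 0.0281]
cheek in cover low [0.6439 0.2596] [0.0552 0.0346]
```

Call:
apply_moves --translation '[[0.043,0,-0.051],[0.086,0,-0.102],[0.128,0,-0.153],[0.171,0,-0.204],[0.214,0,-0.255],[0.257,0,-0.306],[0.3,0,-0.358],[0.342,0,-0.409],[0.385,0,-0.46],[0.428,0,-0.511],[0.45,0,-0.536]]' --angular '[[0,0.005,0],[0,0.01,0],[0,0.015,0],[0,0.02,0],[0,0.025,0],[0,0.03,0],[0,0.033,0],[0,0.033,0],[0,0.033,0],[0,0.033,0],[0,0.033,0]]' --gripper '[0.4,0.4,0.4,0.4,0.4,0.4,0.4,0.4,0.4,0.4,0.4]'

```text
time_s: 12.25
position: [0.5875, 0.0945, 0.0242]
ee_rot: [[-0.027, 0.999, 0.026], [0.682, 0.038, -0.73], [-0.731, -0.002, -0.683]]
wrist_force: [0.3, -2.2, 0.5]
opening: 0.0597
```

```bash
python3 - <<'E'
from h import *
o=ctrl.get_obs();print(w2b(o["position"]),o["q"].round(2))
go([*b2w(-.007,-.057),.024],tool(YAW,np.radians(43)))
s,Ks,Ps=cam("side");t,Kt,Pt=cam("top")
cv2.imwrite("pics/s9.png",cv2.resize(s[140:300,230:410],None,fx=4,fy=3.75));cv2.imwrite("pics/t12.png",cv2.resize(t[140:230,195:325],None,fx=6,fy=6,interpolation=cv2.INTER_CUBIC))
E
```

```text
[-0.00703298 -0.12832418] [-0.38  0.62  1.64  0.7   1.31 -0.76]
pos [0.5875 0.0945 0.0242] f [ 0.3 -2.2  0.5] op 0.0597 t 12.25
T [ 0.325  0.001 -0.347] A [ 0.    -0.001  0.002]
```

View pics/s9.png

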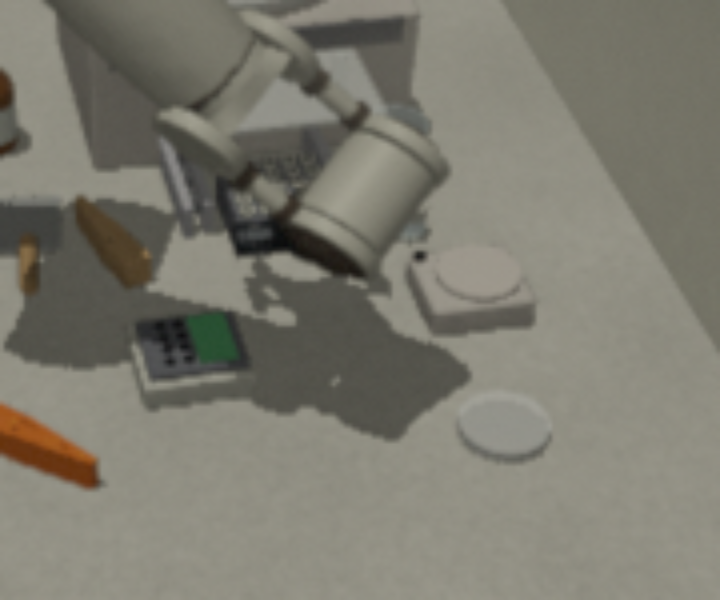

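View pics/t12.png

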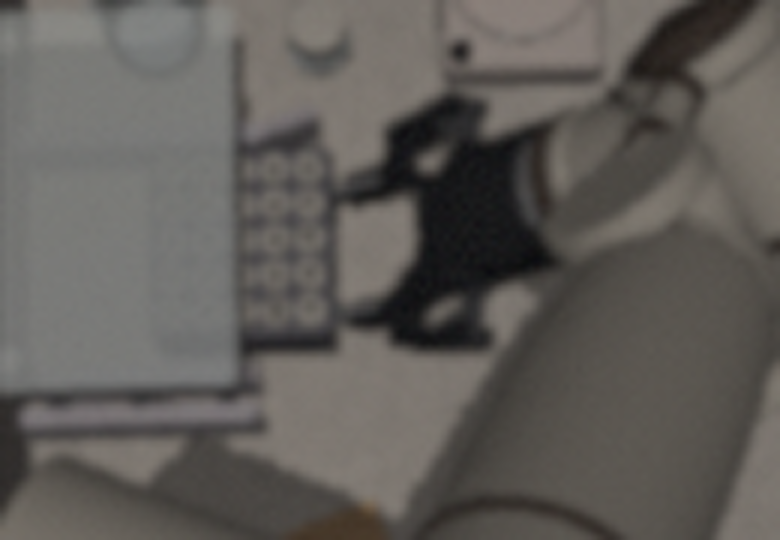

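Call:
apply_moves --translation '[[0.032,0,-0.034],[0.064,0,-0.068],[0.096,0,-0.102],[0.128,0,-0.136],[0.16,0,-0.17],[0.192,0,-0.205],[0.224,0,-0.239],[0.256,0,-0.273],[0.284,0,-0.303]]' --angular '[[0,0,0],[0,0,0],[0,0,0],[0,0,0],[0,0,0],[0,0,0],[0,0,0],[0,0,0],[0,0,0]]' --gripper '[0.4,0.4,0.4,0.4,0.4,0.4,0.4,0.4,0.4]'

```text
time_s: 13.25
position: [0.5854, 0.1562, 0.024]
ee_rot: [[-0.027, 0.999, 0.025], [0.682, 0.037, -0.73], [-0.731, -0.002, -0.683]]
wrist_force: [0.6, -3.6, 2.3]
opening: 0.0598
```

```bash
python3 - <<'E'
from h import *
o=ctrl.get_obs();print(w2b(o["position"]),o["q"].round(2))
go([*b2w(-.007,-.052),.024],tool(YAW,np.radians(43)))
E
```

```text
[-0.00693119 -0.06658251] [-0.28  0.61  1.67  0.75  1.25 -0.71]
pos [0.5854 0.1562 0.024 ] f [ 0.6 -3.6  2.3] op 0.0598 t 13.25
T [ 0.066 -0.    -0.071] A [-0.    -0.001  0.002]
```

Call:
apply_moves --translation '[[0.014,0,-0.015],[0.027,0,-0.029],[0.027,0,-0.029]]' --angular '[[0,0,0],[0,0,0],[0,0,0]]' --gripper '[0.4,0.4,0.4]'

```text
time_s: 13.55
position: [0.5848, 0.1621, 0.0237]
ee_rot: [[-0.028, 0.999, 0.025], [0.682, 0.037, -0.73], [-0.731, -0.003, -0.683]]
wrist_force: [-0.4, -0.5, 0.3]
opening: 0.0599
```

Call:
apply_moves --translation '[[0.009,0,-0.01],[0.018,0,-0.02],[0.018,0,-0.02]]' --angular '[[0,0,0],[0,0,0],[0,0,0]]' --gripper '[0.4,0.4,0.4]'

```text
time_s: 13.85
position: [0.5847, 0.1658, 0.0237]
ee_rot: [[-0.027, 0.999, 0.025], [0.682, 0.037, -0.73], [-0.731, -0.003, -0.683]]
wrist_force: [0.4, -0.8, 0.3]
opening: 0.0598
```

Call:
apply_moves --translation '[[0.009,0,-0.01],[0.018,0,-0.02],[0.018,0,-0.02]]' --angular '[[0,0,0],[0,0,0],[0,0,0]]' --gripper '[0.4,0.4,0.4]'

```text
time_s: 14.15
position: [0.5851, 0.167, 0.0237]
ee_rot: [[-0.027, 0.999, 0.026], [0.679, 0.037, -0.734], [-0.734, -0.002, -0.679]]
wrist_force: [-3.6, -14.2, 3.2]
opening: 0.0599
```

```bash
python3 - <<'E'
from h import *
s,Ks,Ps=cam("side");t,Kt,Pt=cam("top")
cv2.imwrite("pics/t13.png",cv2.convertScaleAbs(cv2.resize(t[145:215,190:290],None,fx=8,fy=8,interpolation=cv2.INTER_CUBIC),alpha=1.6))
E
```

```text
(no output)
```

View pics/t13.png

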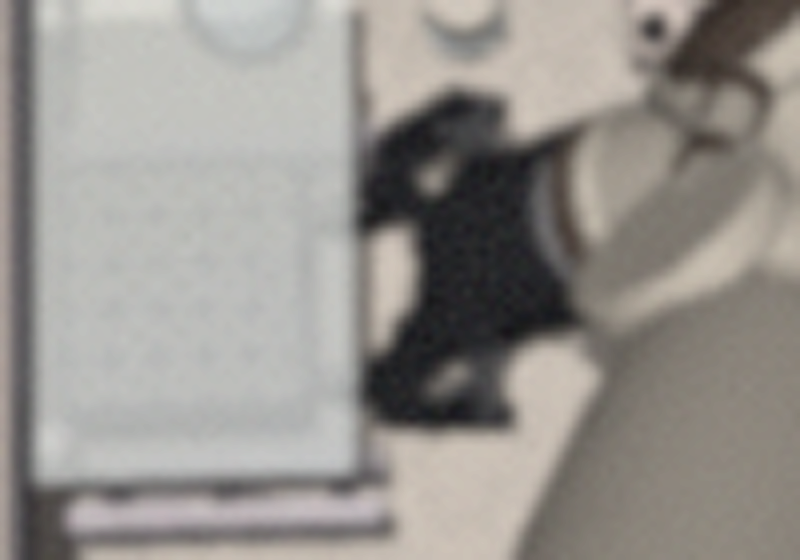

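```bash
python3 - <<'E'
from h import *
np.set_printoptions(precision=4,suppress=True)
o=ctrl.get_obs();print(o["wrist_force"],o["torque"],w2b(o["position"]))
t,Kt,Pt=cam("top")
T=lambda u,v,z:ray(Kt,Pt,(190+(u+.5)/8-.5,145+(v+.5)/8-.5),z)[:2]
for n,u,v in [("rear top",308,200),("rear bottom",312,400),("right edge",200,160),("left edge",200,405)]: print(n,w2b(T(u,v,.052)))
im=t[160:202,190:236]
g=cv2.createCLAHE(6,(2,2)).apply(cv2.cvtColor(cv2.resize(im,None,fx=14,fy=14,interpolation=cv2.INTER_CUBIC),cv2.COLOR_BGR2GRAY))
cv2.imwrite("pics/t14.png",g)
E
```

```text
[ -3.5462 -14.7737   3.5987] [-1.6259  0.4749  0.6302] [-0.0069 -0.0558]
rear top [ 0.0302 -0.0517]
rear bottom [-0.0526 -0.0526]
right edge [ 0.0481 -0.0082]
left edge [-0.0535 -0.0079]
```

View pics/t14.png

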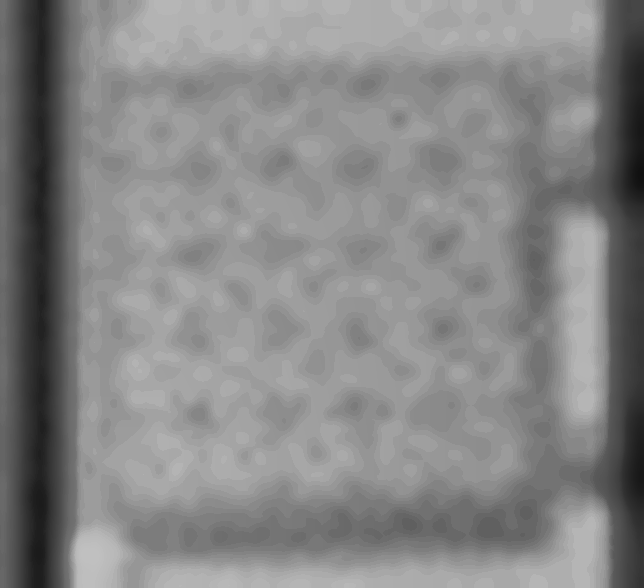

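Call:
apply_moves --translation '[[0.006,0,-0.007],[0.01,0,-0.011],[0.01,0,-0.011],[0.01,0,-0.011]]' --angular '[[0,0,0],[0,0,0],[0,0,0],[0,0,0]]' --gripper '[0.4,0.4,0.4,0.4]'

```text
time_s: 14.7
position: [0.5852, 0.1671, 0.0236]
ee_rot: [[-0.026, 0.999, 0.026], [0.677, 0.037, -0.735], [-0.736, -0.002, -0.677]]
wrist_force: [-6.8, -25.1, 6.8]
opening: 0.0598
```

```bash
python3 - <<'E'
from h import *
_,Kt,Pt=cam("top")
for u in [(316,288),(192,290),(440,287)]:
    print(w2b(ray(Kt,Pt,(190+(u[0]+.5)/14-.5,160+(u[1]+.5)/14-.5),.052)))
o=ctrl.get_obs();print(w2b(o["position"]),o["wrist_force"])
E
```

```text
[-0.00358296 -0.00016159]
[-0.00332942  0.02825631]
[-0.00407343 -0.02858981]
[-0.00675996 -0.05568004] [ -6.37593105 -24.86714541   6.94336823]
```

Call:
apply_moves --translation '[[-0.13,0,0.14],[-0.26,0,0.28],[-0.4,0,0.43],[-0.53,0,0.57],[-0.67,0,0.71],[-0.8,0,0.6],[-0.95,0,0.45],[-0.95,0,0.45]]' --angular '[[0,0,0],[0,0,0],[0,0,0],[0,0,0],[0,0,0],[0,0,0],[0,0,0],[0,0,0]]' --gripper '[0.4,0.4,0.4,0.4,0.4,0.4,0.4,0.4]'

```text
time_s: 15.55
position: [0.5928, 0.0245, 0.0861]
ee_rot: [[-0.022, 0.999, 0.029], [0.681, 0.036, -0.732], [-0.732, 0.004, -0.681]]
wrist_force: [0.1, -0.5, 0.8]
opening: 0.0599
```

```bash
python3 - <<'E'
from h import *
s,Ks,Ps=cam("side");t,Kt,Pt=cam("top")
cv2.imwrite("pics/s15.png",cv2.convertScaleAbs(cv2.resize(s[150:240,230:330],None,fx=7,fy=6.6,interpolation=cv2.INTER_CUBIC),alpha=1.3));cv2.imwrite("pics/t15.png",cv2.convertScaleAbs(cv2.resize(t[160:260,190:290],None,fx=6,fy=6,interpolation=cv2.INTER_CUBIC),alpha=1.5))
go([.431-.357*-.0,.0914,.15],tool(.365,np.radians(25)))
E
```

```text
pos [0.5905 0.0254 0.0825] f [-0.2  0.6 -1. ] op 0.0598 t 15.65
T [-1.000e-03 -1.047e+00 -6.560e-01] A [-0.174 -0.199 -0.116]
```

View pics/s15.png

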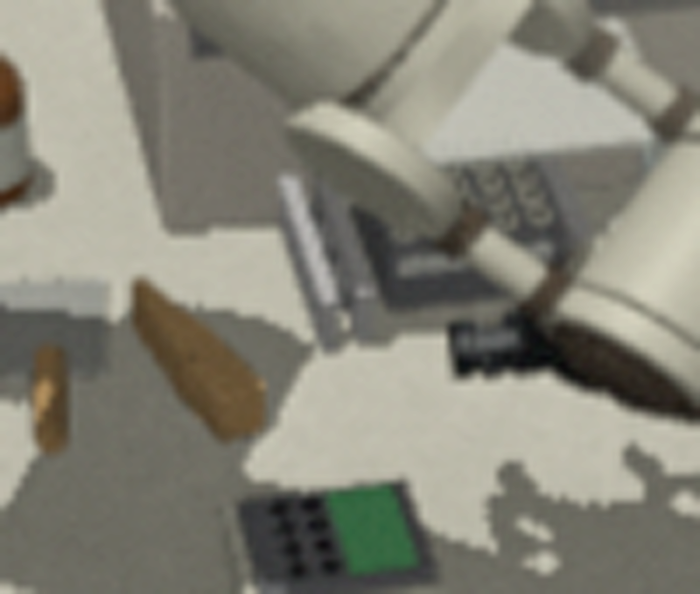

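View pics/t15.png

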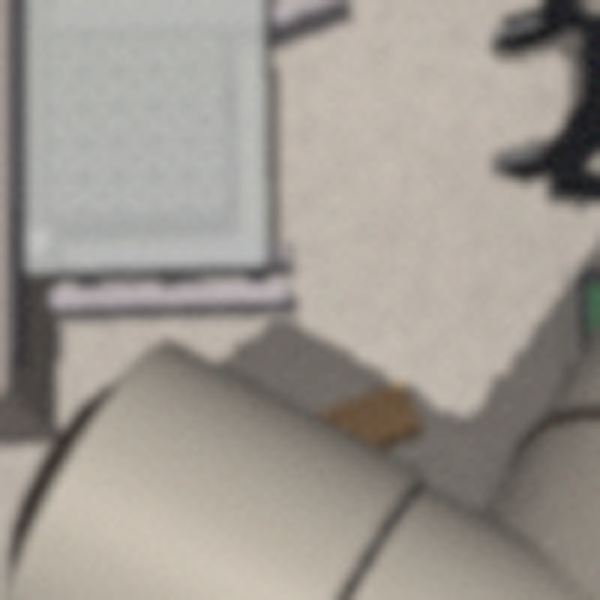

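Call:
apply_moves --translation '[[0,-0.1,-0.2],[0,-0.3,-0.35],[0,-0.5,-0.5],[0,-0.7,-0.65],[0,-0.9,-0.66],[0,-1,-0.66],[0,-1,-0.66],[0,-1,-0.66]]' --angular '[[0,0,0],[-0.04,-0.04,-0.02],[-0.08,-0.08,-0.05],[-0.12,-0.12,-0.08],[-0.16,-0.16,-0.1],[-0.174,-0.199,-0.116],[-0.174,-0.199,-0.116],[-0.174,-0.199,-0.116]]' --gripper '[0.4,0.4,0.4,0.4,0.4,0.4,0.4,0.4]'

```text
time_s: 16.45
position: [0.4376, 0.0926, 0.1494]
ee_rot: [[-0.152, 0.935, 0.322], [0.396, 0.356, -0.846], [-0.906, -0.001, -0.424]]
wrist_force: [0.6, -0.7, -0.6]
opening: 0.0594
```

```bash
python3 - <<'E'
from h import *
s,Ks,Ps=cam("side");t,Kt,Pt=cam("top")
cv2.imwrite("pics/s16.png",cv2.convertScaleAbs(cv2.resize(s[150:240,220:320],None,fx=7,fy=6.6,interpolation=cv2.INTER_CUBIC),alpha=1.3));cv2.imwrite("pics/t16.png",cv2.convertScaleAbs(cv2.resize(t[160:260,190:290],None,fx=6,fy=6,interpolation=cv2.INTER_CUBIC),alpha=1.5))
o=ctrl.get_obs();print(o["q"].round(2))
for z in(.020,.15): go([.431,.0914,z],tool(.365,np.radians(25)))
p=o["position"];print(proj(Ks,Ps,p),proj(Kt,Pt,p))
E
```

```text
[-0.3   0.05  1.96  0.34  1.42 -0.77]
pos [0.4382 0.0919 0.1494] f [ 0.4 -0.4  0.8] op 0.0593 t 16.55
T [ 0.787 -0.045  0.353] A [-0.002 -0.001  0.   ]
pos [0.4382 0.0919 0.1494] f [ 0.4 -0.4  0.8] op 0.0593 t 16.55
T [ 0.002 -0.046 -0.014] A [-0.002 -0.001  0.   ]
[262.53650419 182.49954674] [250.39286769 220.6517541 ]
```

View pics/s16.png

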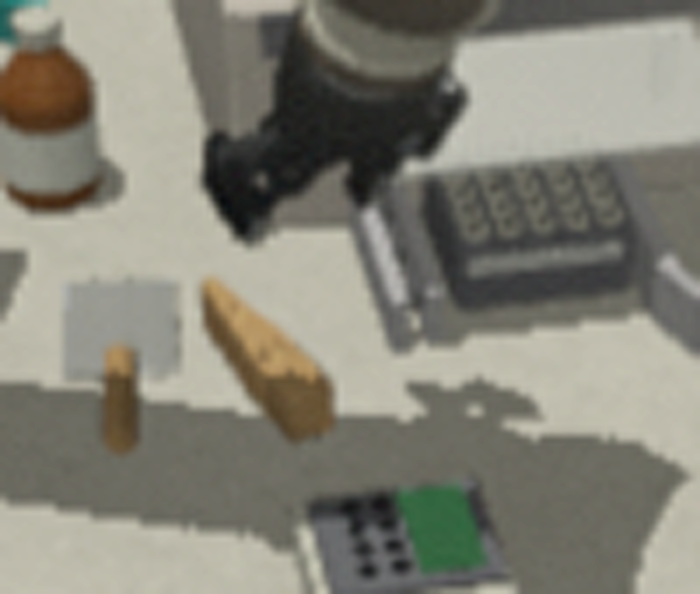

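View pics/t16.png

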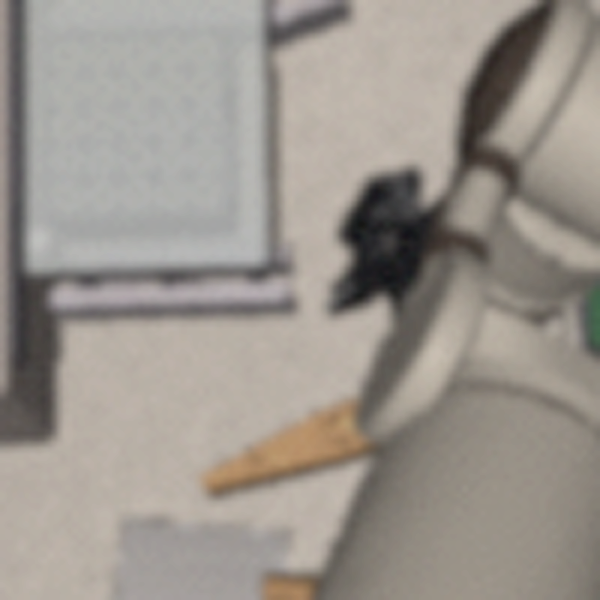

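```bash
python3 - <<'E'
from h import *
np.set_printoptions(precision=4,suppress=True)
_,Ks,Ps=cam("side");_,Kt,Pt=cam("top")
S=lambda u,v,z:ray(Ks,Ps,(220+(u+.5)/7-.5,150+(v+.5)/6.6-.5),z)[:2]
T=lambda u,v,z:ray(Kt,Pt,(190+(u+.5)/6-.5,160+(v+.5)/6-.5),z)[:2]
print("S rear top",S(290,400,.036),S(331,378,.036),"rear foot",S(292,442,0),S(332,428,0),"tip top",S(207,283,.036))
print("T tip",T(205,476,.036),T(213,494,.036))
print("T upper edge",T(345,405,.036))
print("rack front foot S",w2b(S(462,308,0)),w2b(S(633,288,0)),"top",w2b(S(455,265,.052)),w2b(S(628,240,.052)))
print("pad front inner foot/top",w2b(S(440,340,0)),w2b(S(430,285,.044)))
print("cheek knee top, foot",w2b(S(660,255,.045)),w2b(S(645,300,0)))
E
```

```text
S rear top [0.4278 0.0716] [0.4522 0.0871] rear foot [0.4288 0.0758] [0.452  0.0845] tip top [0.3958 0.1839]
T tip [0.3984 0.1816] [0.3889 0.1771]
T upper edge [0.4371 0.1083]
rack front foot S [-0.0495 -0.0393] [ 0.0524 -0.0389] top [-0.0594 -0.0613] [ 0.0418 -0.056 ]
pad front inner foot/top [-0.0683 -0.0668] [-0.0748 -0.0675]
cheek knee top, foot [ 0.0585 -0.065 ] [ 0.0562 -0.0516]
```

Call:
apply_moves --translation '[[0.16,-0.05,0.07],[0.32,-0.05,0.14],[0.48,-0.05,0.21],[0.64,-0.05,0.28],[0.74,-0.05,0.33],[0.78,-0.05,0.35],[0.78,-0.05,0.35],[0.78,-0.05,0.35]]' --angular '[[0,0,0],[0,0,0],[0,0,0],[0,0,0],[0,0,0],[0,0,0],[0,0,0],[0,0,0]]' --gripper '[0.4,0.4,0.4,0.4,0.4,0.4,0.4,0.4]'

```text
time_s: 17.45
position: [0.4309, 0.0909, 0.0224]
ee_rot: [[-0.15, 0.935, 0.322], [0.395, 0.355, -0.847], [-0.906, 0.0, -0.422]]
wrist_force: [0.1, 1.2, -0.4]
opening: 0.0598
```

```bash
python3 - <<'E'
from h import *
s,Ks,Ps=cam("side")
cv2.imwrite("pics/s17.png",cv2.convertScaleAbs(cv2.resize(s[150:240,220:320],None,fx=7,fy=6.6,interpolation=cv2.INTER_CUBIC),alpha=1.3))
go([.430,.0916,.020],tool(.37,np.radians(25)))
E
```

```text
pos [0.4311 0.0908 0.0227] f [ 0.8  0.3 -0.4] op 0.0598 t 17.5
T [ 0.019 -0.005  0.001] A [-0.003  0.001 -0.002]
```

View pics/s17.png

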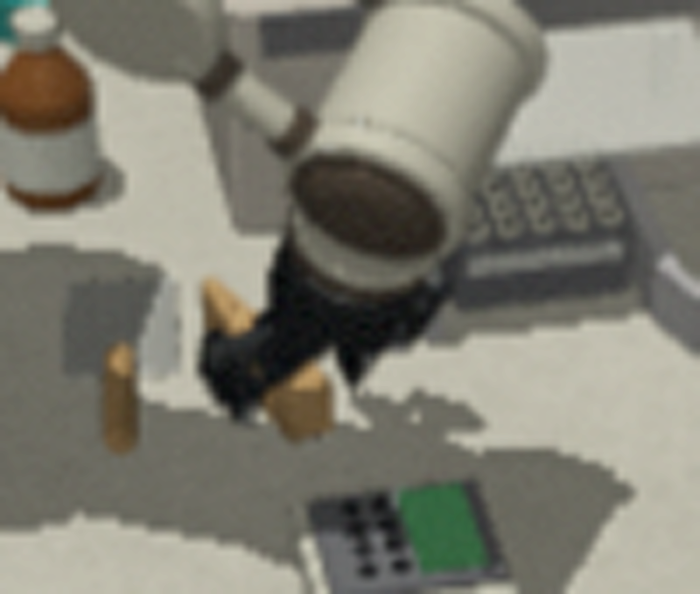

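Call:
apply_moves --translation '[[0,0,0],[0,0,0],[0,0,0],[0,0,0],[0,0,0],[0,0,0]]' --angular '[[0,0,0],[0,0,0],[0,0,0],[0,0,0],[0,0,0],[0,0,0]]' --gripper '[-1,-1,-1,-1,-1,-1]'

```text
time_s: 18.1
position: [0.4311, 0.0909, 0.0226]
ee_rot: [[-0.149, 0.935, 0.323], [0.395, 0.356, -0.847], [-0.907, 0.001, -0.422]]
wrist_force: [-0.0, -1.9, 6.3]
opening: 0.0272
```

Call:
apply_moves --translation '[[-0.08,0,-0.04],[-0.16,0,-0.08],[-0.24,0,-0.11],[-0.32,0,-0.15],[-0.37,0,-0.17],[-0.37,0,-0.17],[-0.37,0,-0.17]]' --angular '[[0,0,0],[0,0,0],[0,0,0],[0,0,0],[0,0,0],[0,0,0],[0,0,0]]' --gripper '[-1,-1,-1,-1,-1,-1,-1]'

```text
time_s: 18.8
position: [0.4302, 0.0908, 0.0829]
ee_rot: [[-0.151, 0.935, 0.322], [0.395, 0.356, -0.847], [-0.906, -0.0, -0.422]]
wrist_force: [-0.0, -0.6, -1.1]
opening: 0.027
```

```bash
python3 - <<'E'
from h import *
go([*b2w(-.062,-.175),.083],tool(YAW,np.radians(25)))
s,Ks,Ps=cam("side")
cv2.imwrite("pics/s18.png",cv2.convertScaleAbs(cv2.resize(s[150:240,220:320],None,fx=7,fy=6.6,interpolation=cv2.INTER_CUBIC),alpha=1.3))
E
```

```text
pos [0.4302 0.0908 0.0829] f [-0.  -0.6 -1.1] op 0.027 t 18.8
T [-0.223  0.541  0.477] A [0.19  0.    0.089]
```

View pics/s18.png

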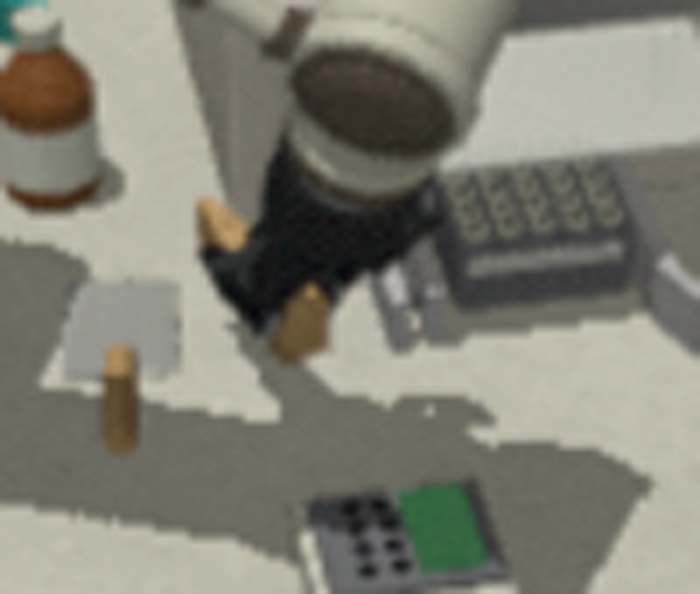

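Wedge lifted (head at (300,325)). Next I'll bring it in front of the gap.

Call:
apply_moves --translation '[[-0.06,0.08,0.13],[-0.12,0.2,0.3],[-0.18,0.34,0.45],[-0.22,0.46,0.48],[-0.22,0.54,0.48],[-0.22,0.54,0.48],[-0.22,0.54,0.48]]' --angular '[[0.04,0,0.02],[0.08,0,0.04],[0.12,0,0.055],[0.16,0,0.075],[0.19,0,0.089],[0.19,0,0.089],[0.19,0,0.089]]' --gripper '[-1,-1,-1,-1,-1,-1,-1]'

```text
time_s: 19.55
position: [0.5332, 0.0459, 0.0815]
ee_rot: [[-0.017, 0.999, 0.032], [0.423, 0.036, -0.906], [-0.906, -0.002, -0.423]]
wrist_force: [0.1, 0.2, -1.2]
opening: 0.027
```

```bash
python3 - <<'E'
from h import *
o=ctrl.get_obs();print(w2b(o["position"]),o["ee_rot"].round(3))
go([*b2w(-.062,-.175),.0235],tool(YAW,np.radians(25)))
s,Ks,Ps=cam("side");t,_,_=cam("top")
cv2.imwrite("pics/s19.png",cv2.convertScaleAbs(cv2.resize(s[150:240,220:320],None,fx=7,fy=6.6,interpolation=cv2.INTER_CUBIC),alpha=1.3));cv2.imwrite("pics/t19.png",cv2.convertScaleAbs(cv2.resize(t[160:260,190:290],None,fx=6,fy=6,interpolation=cv2.INTER_CUBIC),alpha=1.5))
E
```

```text
[-0.06300779 -0.1749716 ] [[-0.017  0.999  0.032]
 [ 0.423  0.036 -0.906]
 [-0.906 -0.002 -0.423]]
pos [0.5332 0.0459 0.0815] f [ 0.1  0.2 -1.2] op 0.027 t 19.55
T [0.35  0.007 0.164] A [ 0.    -0.     0.001]
```

View pics/s19.png

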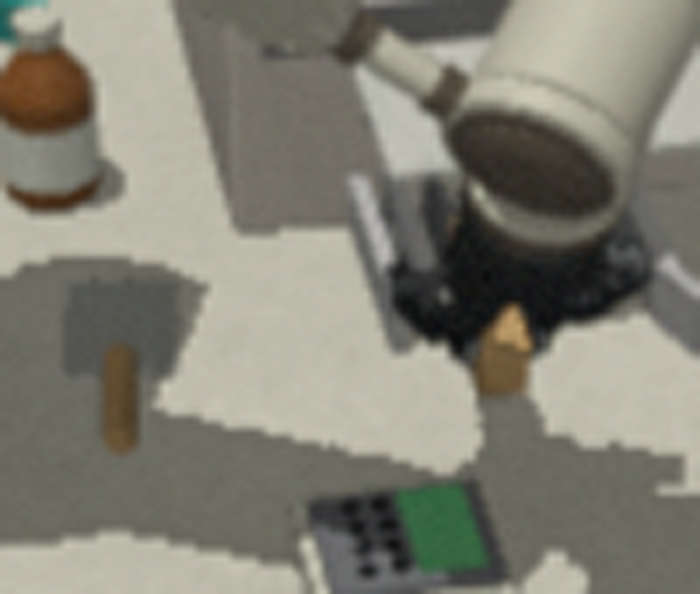

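View pics/t19.png

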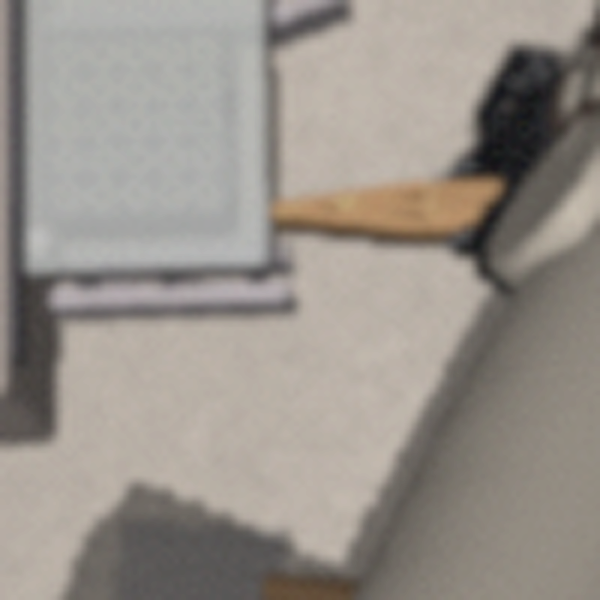

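```bash
python3 - <<'E'
from h import *
_,Kt,Pt=cam("top")
T=lambda u,v,z:ray(Kt,Pt,(190+(u+.5)/6-.5,160+(v+.5)/6-.5),z)[:2]
print("tip",w2b(T(274,212,.095)),"mid",w2b(T(400,(188+235)/2,.095)),"450",w2b(T(450,(182.5+240)/2,.095)))
E
```

```text
tip [-0.06429299 -0.0773596 ] mid [-0.06571187 -0.14255569] 450 [-0.06624782 -0.16844148]
```

Call:
apply_moves --translation '[[0.08,0,0.04],[0.16,0,0.075],[0.24,0,0.112],[0.31,0,0.145],[0.345,0,0.161],[0.352,0,0.164],[0.352,0,0.164]]' --angular '[[0,0,0],[0,0,0],[0,0,0],[0,0,0],[0,0,0],[0,0,0],[0,0,0]]' --gripper '[-1,-1,-1,-1,-1,-1,-1]'

```text
time_s: 20.4
position: [0.5343, 0.0457, 0.0241]
ee_rot: [[-0.014, 0.999, 0.031], [0.422, 0.034, -0.906], [-0.906, 0.0, -0.423]]
wrist_force: [0.3, 0.7, -0.4]
opening: 0.0268
```

```bash
python3 - <<'E'
from h import *
o=ctrl.get_obs();print(w2b(o["position"]))
go([*b2w(-.063,-.14),.0232],tool(YAW,np.radians(25)))
s,Ks,Ps=cam("side");t,_,_=cam("top")
cv2.imwrite("pics/s20.png",cv2.convertScaleAbs(cv2.resize(s[150:240,220:320],None,fx=7,fy=6.6,interpolation=cv2.INTER_CUBIC),alpha=1.3));cv2.imwrite("pics/t20.png",cv2.convertScaleAbs(cv2.resize(t[160:260,190:290],None,fx=6,fy=6,interpolation=cv2.INTER_CUBIC),alpha=1.5))
E
```

```text
[-0.06187391 -0.17525338]
pos [0.5343 0.0457 0.0241] f [ 0.3  0.7 -0.4] op 0.0268 t 20.4
T [ 0.105 -0.008 -0.211] A [-0. -0. -0.]
```

View pics/s20.png

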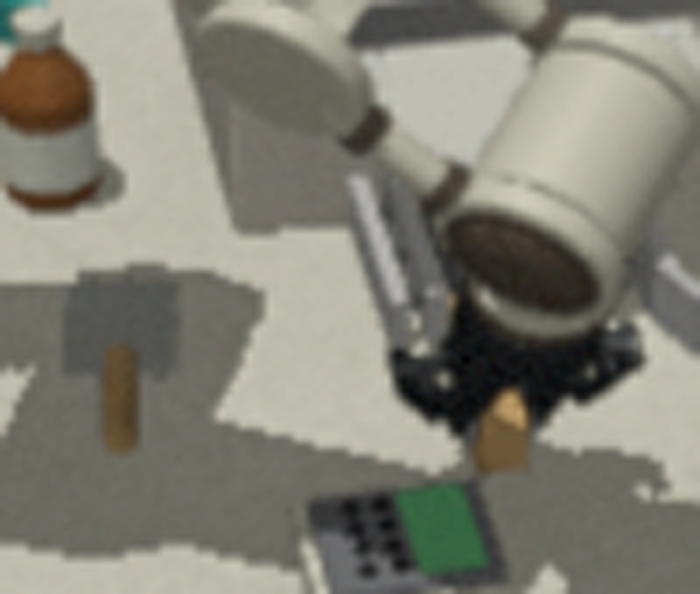

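View pics/t20.png

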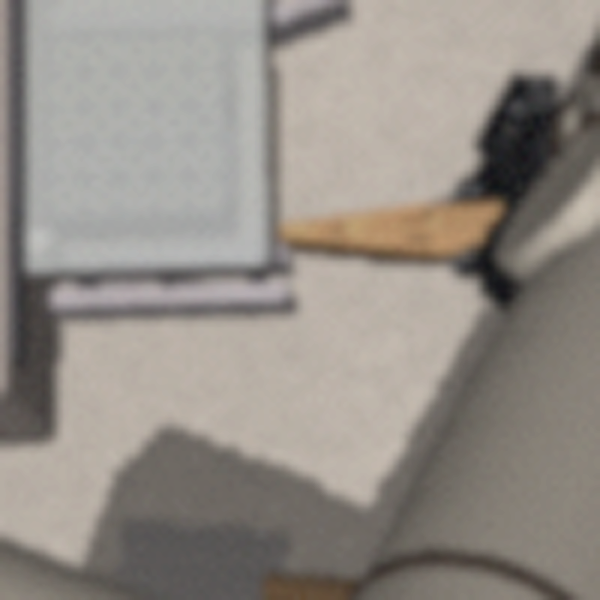

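```bash
python3 - <<'E'
from h import *
_,Kt,Pt=cam("top")
T=lambda u,v,z:w2b(ray(Kt,Pt,(190+(u+.5)/6-.5,160+(v+.5)/6-.5),z)[:2]).round(4)
print("tip",T(278,233,.036),"edges at 430",T(430,203,.036),T(430,258,.036),"at 300",T(300,223,.036),T(300,242,.036))
print("pad corner", T(288,250,.044),T(288,262,.0),"rack side", T(150,225,.052),T(150,240,0))
import cv2
t,_,_=cam("top")
cv2.imwrite("pics/t21.png",cv2.convertScaleAbs(cv2.resize(t[175:215,195:245],None,fx=14,fy=14,interpolation=cv2.INTER_CUBIC),alpha=1.7))
E
```

```text
tip [-0.0622 -0.0747] edges at 430 [-0.0478 -0.1567] [-0.0781 -0.1561] at 300 [-0.057  -0.0866] [-0.0675 -0.0864]
pad corner [-0.0735 -0.0806] [-0.0706 -0.0772] rack side [-0.0597 -0.008 ] [-0.0562 -0.0016]
```

View pics/t21.png

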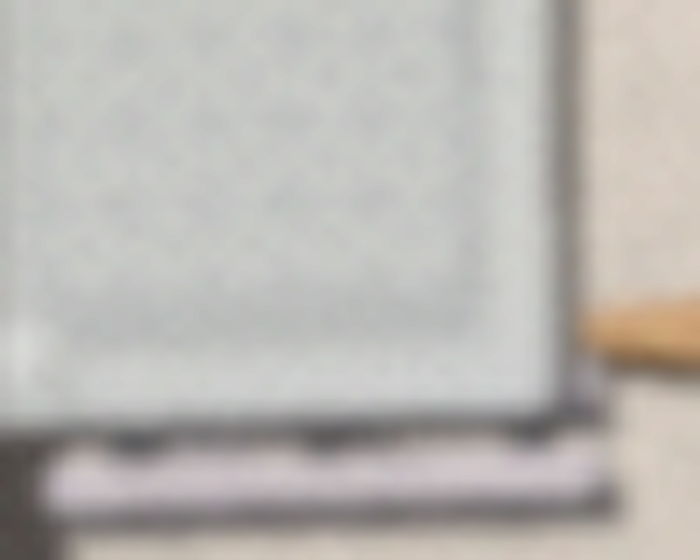

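Call:
apply_moves --translation '[[0.014,-0.01,-0.03],[0.028,-0.01,-0.06],[0.042,-0.01,-0.09],[0.056,-0.01,-0.12],[0.07,-0.01,-0.15],[0.084,-0.01,-0.18],[0.084,-0.01,-0.18]]' --angular '[[0,0,0],[0,0,0],[0,0,0],[0,0,0],[0,0,0],[0,0,0],[0,0,0]]' --gripper '[-1,-1,-1,-1,-1,-1,-1]'

```text
time_s: 21.3
position: [0.5321, 0.076, 0.0243]
ee_rot: [[-0.013, 0.999, 0.031], [0.423, 0.034, -0.906], [-0.906, 0.001, -0.423]]
wrist_force: [2.5, 0.8, -1.6]
opening: 0.0268
```

Call:
apply_moves --translation '[[0.007,0.007,-0.015],[0.014,0.01,-0.03],[0.021,0.01,-0.045],[0.021,0.01,-0.045]]' --angular '[[0,0,0],[0,0,0],[0,0,0],[0,0,0]]' --gripper '[-1,-1,-1,-1]'

```text
time_s: 21.7
position: [0.5328, 0.083, 0.024]
ee_rot: [[-0.015, 0.999, 0.031], [0.422, 0.035, -0.906], [-0.906, -0.0, -0.422]]
wrist_force: [1.3, -0.5, -0.8]
opening: 0.0269
```

Call:
apply_moves --translation '[[0.007,0.004,-0.015],[0.014,0.007,-0.03],[0.021,0.01,-0.045],[0.028,0.014,-0.06],[0.028,0.014,-0.06]]' --angular '[[0,0,0],[0,0,0],[0,0,0],[0,0,0],[0,0,0]]' --gripper '[-1,-1,-1,-1,-1]'

```text
time_s: 22.2
position: [0.5342, 0.0936, 0.0239]
ee_rot: [[-0.015, 0.999, 0.031], [0.423, 0.035, -0.905], [-0.906, -0.001, -0.423]]
wrist_force: [-1.2, -2.6, -2.2]
opening: 0.0271
```

```bash
python3 - <<'E'
from h import *
o=ctrl.get_obs();print(w2b(o["position"]),o["wrist_force"].round(1),o["torque"].round(2))
s,Ks,Ps=cam("side");t,_,_=cam("top")
cv2.imwrite("pics/s22.png",cv2.convertScaleAbs(cv2.resize(s[150:240,220:320],None,fx=7,fy=6.6,interpolation=cv2.INTER_CUBIC),alpha=1.3));cv2.imwrite("pics/t22.png",cv2.convertScaleAbs(cv2.resize(t[165:225,190:270],None,fx=9,fy=9,interpolation=cv2.INTER_CUBIC),alpha=1.6))
E
```

```text
[-0.06024805 -0.1274045 ] [-1.2 -2.6 -2.2] [-0.65  0.13  0.15]
```

View pics/s22.png

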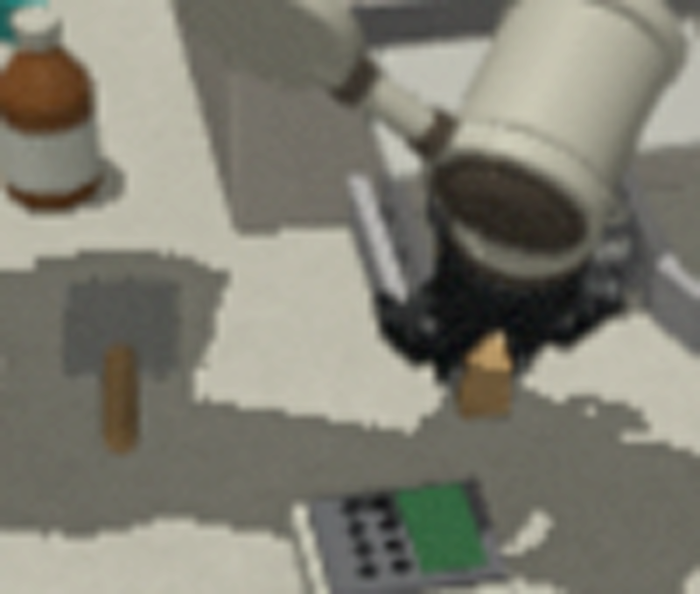

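View pics/t22.png

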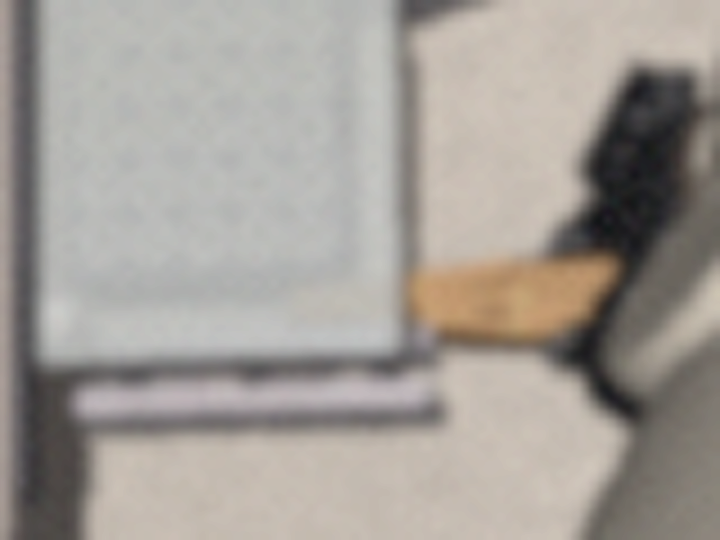

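Call:
apply_moves --translation '[[0,0,0],[0,0,0],[0,0,0],[-0.04,0,0.09],[-0.08,0,0.18],[-0.12,0,0.27],[-0.17,0,0.36],[-0.17,0,0.36]]' --angular '[[0,0,0],[0,0,0],[0,0,0],[0,0,0],[0,0,0],[0,0,0],[0,0,0],[0,0,0]]' --gripper '[0.2,0.2,0.2,0.2,0.2,0.2,0.2,0.2]'

```text
time_s: 23.1
position: [0.5377, 0.0305, 0.0247]
ee_rot: [[-0.012, 1.0, 0.029], [0.422, 0.031, -0.906], [-0.907, 0.001, -0.422]]
wrist_force: [0.5, -0.1, 0.5]
opening: 0.051
```

```bash
python3 - <<'E'
from h import *
o=ctrl.get_obs();print(w2b(o["position"]),o["wrist_force"].round(1))
s,Ks,Ps=cam("side");t,Kt,Pt=cam("top")
cv2.imwrite("pics/s23.png",cv2.convertScaleAbs(cv2.resize(s[150:240,220:320],None,fx=7,fy=6.6,interpolation=cv2.INTER_CUBIC),alpha=1.3));cv2.imwrite("pics/t23.png",cv2.convertScaleAbs(cv2.resize(t[165:225,190:270],None,fx=9,fy=9,interpolation=cv2.INTER_CUBIC),alpha=1.6))
E
```

```text
[-0.05903889 -0.19054044] [ 0.5 -0.1  0.5]
```

View pics/s23.png

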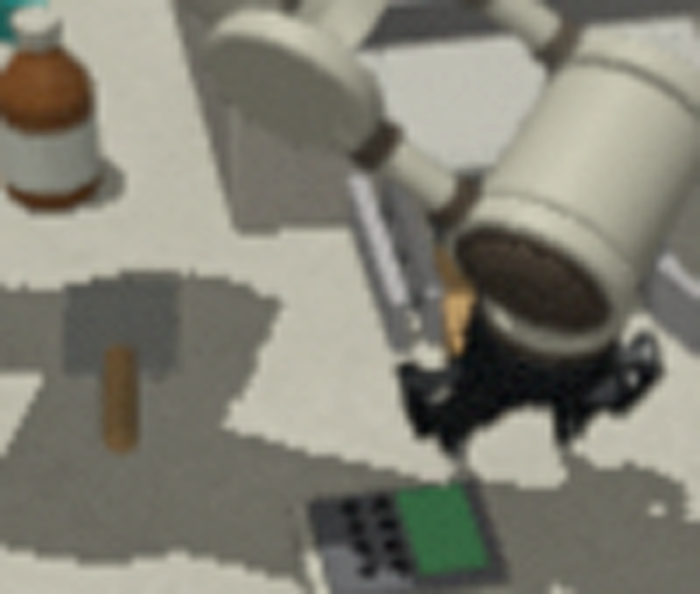

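View pics/t23.png

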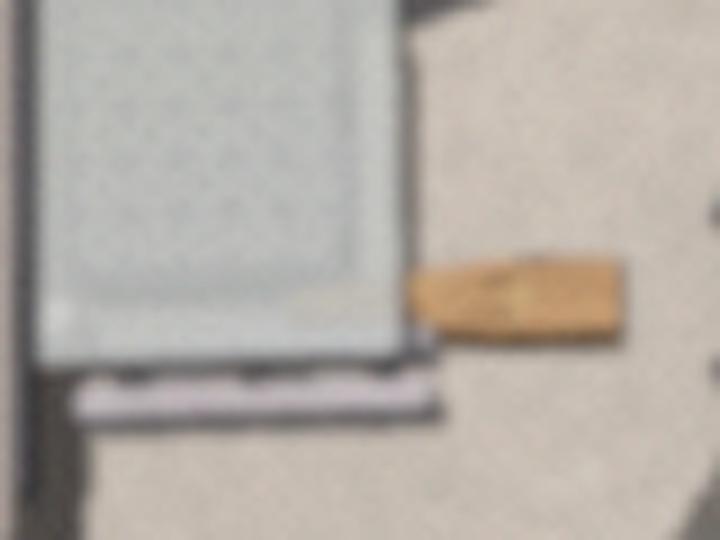

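```bash
python3 - <<'E'
from h import *
_,Kt,Pt=cam("top")
T=lambda u,v,z:w2b(ray(Kt,Pt,(190+(u+.5)/9-.5,165+(v+.5)/9-.5),z)[:2]).round(4)
print(T(618,258,.036),T(618,333,.036),T(288,303,.036))
go([*b2w(-.061,-.17),.024],tool(YAW,np.radians(25)))
E
```

```text
[-0.0469 -0.1469] [-0.0744 -0.1464] [-0.0604 -0.0284]
pos [0.5367 0.0332 0.0244] f [-0.4  0.   0.4] op 0.0513 t 23.25
T [ 0.053 -0.007 -0.107] A [-0.001 -0.    -0.   ]
```

Call:
apply_moves --translation '[[0,0,0],[0,0,0],[0,0,0],[0,0,0],[0,0,0],[0,0,0]]' --angular '[[0,0,0],[0,0,0],[0,0,0],[0,0,0],[0,0,0],[0,0,0]]' --gripper '[-1,-1,-1,-1,-1,-1]'

```text
time_s: 23.85
position: [0.5367, 0.0333, 0.0244]
ee_rot: [[-0.014, 0.999, 0.031], [0.422, 0.034, -0.906], [-0.906, 0.0, -0.423]]
wrist_force: [-0.7, -0.4, -0.1]
opening: 0.0001
```

Call:
apply_moves --translation '[[0.017,-0.003,-0.036],[0.034,-0.006,-0.073],[0.051,-0.006,-0.109],[0.067,-0.006,-0.145],[0.067,-0.006,-0.145]]' --angular '[[0,0,0],[0,0,0],[0,0,0],[0,0,0],[0,0,0]]' --gripper '[-1,-1,-1,-1,-1]'

```text
time_s: 24.35
position: [0.5347, 0.0581, 0.0244]
ee_rot: [[-0.015, 0.999, 0.032], [0.423, 0.035, -0.906], [-0.906, -0.0, -0.423]]
wrist_force: [-0.1, -0.2, 0.3]
opening: 0.0002
```

Call:
apply_moves --translation '[[0.008,0,-0.018],[0.017,0,-0.036],[0.025,0,-0.054],[0.025,0,-0.054]]' --angular '[[0,0,0],[0,0,0],[0,0,0],[0,0,0]]' --gripper '[-1,-1,-1,-1]'

```text
time_s: 24.75
position: [0.5349, 0.066, 0.0246]
ee_rot: [[-0.014, 0.999, 0.031], [0.422, 0.034, -0.906], [-0.907, 0.001, -0.422]]
wrist_force: [0.4, -1.3, -0.9]
opening: -0.0
```

Call:
apply_moves --translation '[[0.006,0,-0.012],[0.011,0,-0.024],[0.017,0,-0.036],[0.017,0,-0.036]]' --angular '[[0,0,0],[0,0,0],[0,0,0],[0,0,0]]' --gripper '[-1,-1,-1,-1]'

```text
time_s: 25.15
position: [0.535, 0.0717, 0.0246]
ee_rot: [[-0.013, 0.999, 0.031], [0.422, 0.034, -0.906], [-0.907, 0.001, -0.422]]
wrist_force: [2.0, -4.8, -0.5]
opening: 0.0001
```

Call:
apply_moves --translation '[[0.006,0,-0.012],[0.011,0,-0.024],[0.011,0,-0.024]]' --angular '[[0,0,0],[0,0,0],[0,0,0]]' --gripper '[-1,-1,-1]'

```text
time_s: 25.45
position: [0.535, 0.0755, 0.0247]
ee_rot: [[-0.013, 0.999, 0.031], [0.421, 0.034, -0.906], [-0.907, 0.002, -0.421]]
wrist_force: [1.3, -5.1, -1.1]
opening: -0.0002
```

Call:
apply_moves --translation '[[0.006,0,-0.012],[0.011,0,-0.024],[0.011,0,-0.024]]' --angular '[[0,0,0],[0,0,0],[0,0,0]]' --gripper '[-1,-1,-1]'

```text
time_s: 25.75
position: [0.5352, 0.0792, 0.0248]
ee_rot: [[-0.012, 0.999, 0.032], [0.421, 0.034, -0.906], [-0.907, 0.002, -0.421]]
wrist_force: [2.9, -5.4, -0.4]
opening: 0.0001
```

Call:
apply_moves --translation '[[0.006,0,-0.012],[0.011,0,-0.024],[0.011,0,-0.024]]' --angular '[[0,0,0],[0,0,0],[0,0,0]]' --gripper '[-1,-1,-1]'

```text
time_s: 26.05
position: [0.5352, 0.0831, 0.0249]
ee_rot: [[-0.012, 0.999, 0.032], [0.421, 0.034, -0.907], [-0.907, 0.002, -0.421]]
wrist_force: [2.8, -4.9, -0.3]
opening: 0.0
```

```bash
python3 - <<'E'
from h import *
o=ctrl.get_obs();print(w2b(o["position"]),o["wrist_force"].round(1))
s,Ks,Ps=cam("side");t,Kt,Pt=cam("top")
cv2.imwrite("pics/s24.png",cv2.convertScaleAbs(cv2.resize(s[150:240,220:320],None,fx=7,fy=6.6,interpolation=cv2.INTER_CUBIC),alpha=1.3));cv2.imwrite("pics/t24.png",cv2.convertScaleAbs(cv2.resize(t[165:225,190:270],None,fx=9,fy=9,interpolation=cv2.INTER_CUBIC),alpha=1.6))
E
```

```text
[-0.05970531 -0.13793327] [ 2.8 -4.9 -0.3]
```

View pics/s24.png

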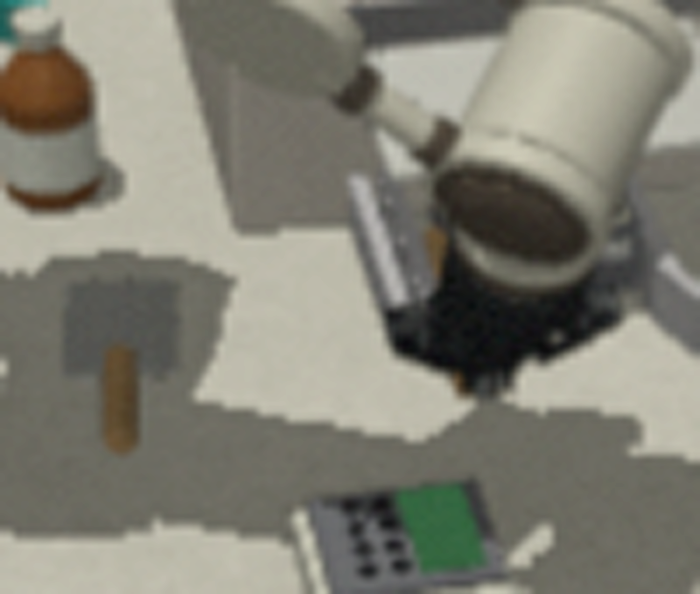

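View pics/t24.png

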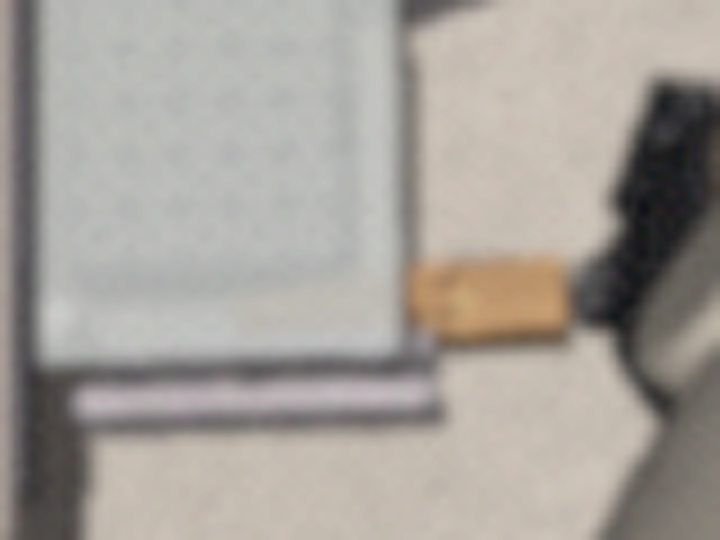

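```bash
python3 - <<'E'
from h import *
t=sum(cam("top")[0].astype(float) for _ in range(4))/4
im=t[160:212,188:240].astype(np.uint8)
g=cv2.createCLAHE(5,(2,2)).apply(cv2.cvtColor(cv2.resize(im,None,fx=11.5,fy=11.5,interpolation=cv2.INTER_CUBIC),cv2.COLOR_BGR2GRAY))
cv2.imwrite("pics/t25.png",g)
s=sum(cam("side")[0].astype(float) for _ in range(4))/4
cv2.imwrite("pics/s25.png",cv2.convertScaleAbs(cv2.resize(s[155:205,260:330].astype(np.uint8),None,fx=10,fy=10,interpolation=cv2.INTER_CUBIC),alpha=1.5))
E
```

```text
(no output)
```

View pics/t25.png

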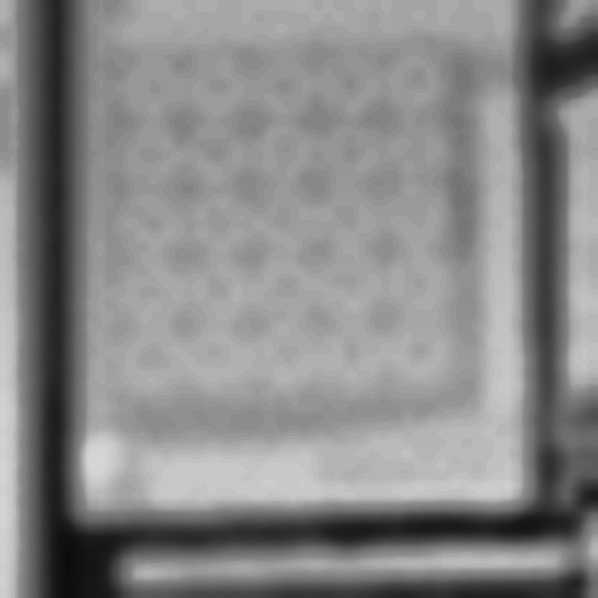

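View pics/s25.png

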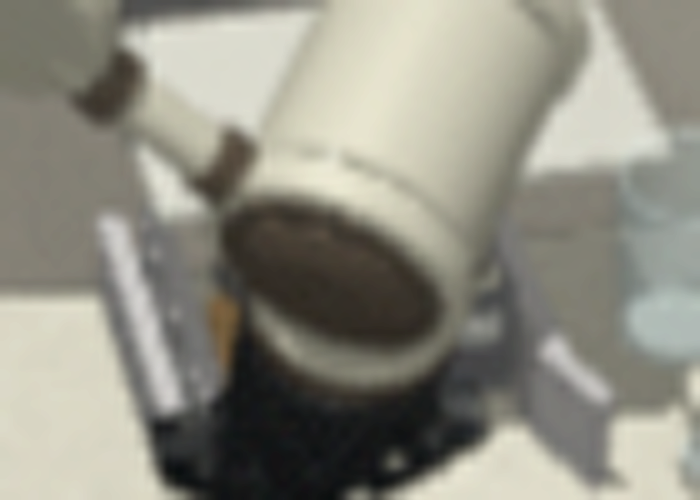

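```bash
cat >> h.py <<'E'
def T25(u,v,z,c0=188,r0=160,k=11.5):
    d=getattr(T25,'c',None) or cam("top"); T25.c=d
    return w2b(ray(d[1],d[2],(c0+(u+.5)/k-.5,r0+(v+.5)/k-.5),z)[:2]).round(4)
E
python3 - <<'E'
from h import *
for p in [(183,123),(380,118),(383,320),(185,323)]: print(T25(*p,.053))
print("tip",T25(318,460,.036),T25(318,440,.036),T25(318,480,.036),"pad top edge", T25(400,505,.044))
E
```

```text
[0.0297 0.0275]
[ 0.0297 -0.0277]
[-0.0286 -0.0282]
[-0.028   0.0269]
tip [-0.0642 -0.0079] [-0.0585 -0.008 ] [-0.0699 -0.0079] pad top edge [-0.0794 -0.0317]
```

Call:
apply_moves --translation '[[0.006,-0.003,-0.012],[0.011,-0.006,-0.024],[0.011,-0.006,-0.024]]' --angular '[[0,0,0],[0,0,0],[0,0,0]]' --gripper '[-1,-1,-1]'

```text
time_s: 26.9
position: [0.5347, 0.0864, 0.025]
ee_rot: [[-0.011, 0.999, 0.032], [0.42, 0.033, -0.907], [-0.908, 0.004, -0.42]]
wrist_force: [3.1, -6.6, -1.4]
opening: 0.0003
```

Call:
apply_moves --translation '[[0.006,-0.003,-0.012],[0.011,-0.006,-0.024],[0.011,-0.006,-0.024]]' --angular '[[0,0,0],[0,0,0],[0,0,0]]' --gripper '[-1,-1,-1]'

```text
time_s: 27.2
position: [0.5344, 0.0898, 0.0253]
ee_rot: [[-0.009, 0.999, 0.032], [0.419, 0.033, -0.907], [-0.908, 0.005, -0.419]]
wrist_force: [4.5, -9.8, 0.2]
opening: 0.0001
```

Call:
apply_moves --translation '[[0.004,0.003,-0.009],[0.009,0.006,-0.018],[0.009,0.006,-0.018],[0.009,0.006,-0.018]]' --angular '[[0,0,0],[0,0,0],[0,0,0],[0,0,0]]' --gripper '[-1,-1,-1,-1]'

```text
time_s: 27.6
position: [0.5354, 0.0928, 0.0253]
ee_rot: [[-0.009, 0.999, 0.032], [0.419, 0.033, -0.907], [-0.908, 0.005, -0.419]]
wrist_force: [5.9, -8.4, 0.2]
opening: -0.0
```

Call:
apply_moves --translation '[[0.004,0.003,-0.009],[0.006,0.004,-0.013],[0.006,0.004,-0.013]]' --angular '[[0,0,0],[0,0,0],[0,0,0]]' --gripper '[-1,-1,-1]'

```text
time_s: 27.9
position: [0.5358, 0.0949, 0.0252]
ee_rot: [[-0.009, 0.999, 0.032], [0.419, 0.033, -0.908], [-0.908, 0.005, -0.419]]
wrist_force: [4.6, -9.7, 1.1]
opening: -0.0002
```

Call:
apply_moves --translation '[[0.004,0.003,-0.009],[0.009,0.005,-0.018],[0.009,0.005,-0.018]]' --angular '[[0,0,0],[0,0,0],[0,0,0]]' --gripper '[-1,-1,-1]'

```text
time_s: 28.2
position: [0.5365, 0.0979, 0.0251]
ee_rot: [[-0.009, 0.999, 0.032], [0.419, 0.033, -0.908], [-0.908, 0.005, -0.419]]
wrist_force: [5.4, -9.8, 0.3]
opening: 0.0
```

```bash
python3 - <<'E'
from h import *
o=ctrl.get_obs();print(w2b(o["position"]),o["wrist_force"].round(1))
t=sum(cam("top")[0].astype(float) for _ in range(4))/4
im=t[160:212,188:258].astype(np.uint8)
g=cv2.createCLAHE(5,(2,2)).apply(cv2.cvtColor(cv2.resize(im,None,fx=11,fy=11,interpolation=cv2.INTER_CUBIC),cv2.COLOR_BGR2GRAY))
cv2.imwrite("pics/t26.png",g)
s=sum(cam("side")[0].astype(float) for _ in range(4))/4
cv2.imwrite("pics/s26.png",cv2.convertScaleAbs(cv2.resize(s[155:215,260:330].astype(np.uint8),None,fx=10,fy=10,interpolation=cv2.INTER_CUBIC),alpha=1.5))
E
```

```text
[-0.05789063 -0.12319893] [ 5.4 -9.8  0.3]
```

View pics/t26.png

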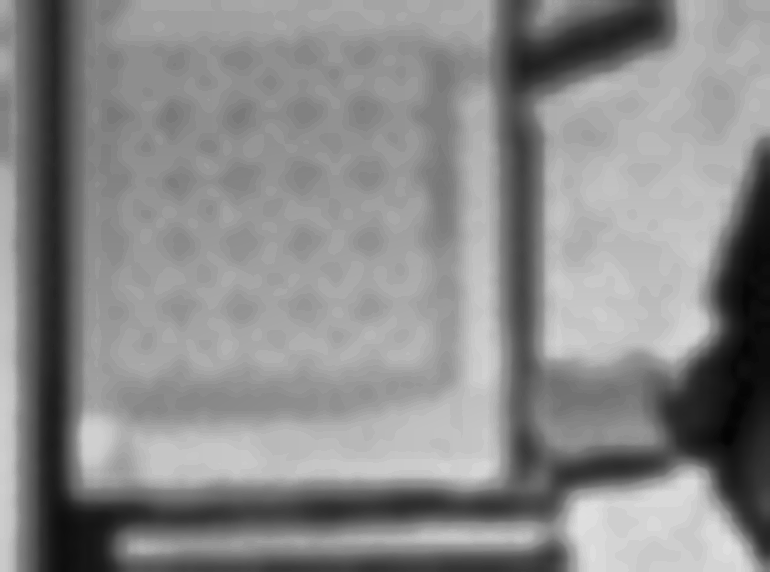

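View pics/s26.png

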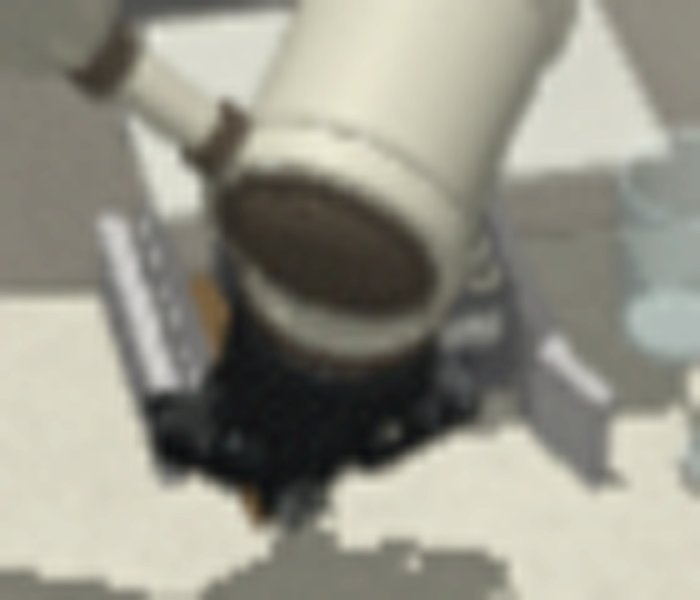

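Call:
apply_moves --translation '[[0.004,0.003,-0.009],[0.009,0.005,-0.018],[0.013,0.005,-0.027],[0.013,0.005,-0.027]]' --angular '[[0,0,0],[0,0,0],[0,0,0],[0,0,0]]' --gripper '[-1,-1,-1,-1]'

```text
time_s: 29.0
position: [0.537, 0.1018, 0.025]
ee_rot: [[-0.009, 0.999, 0.032], [0.418, 0.033, -0.908], [-0.909, 0.005, -0.418]]
wrist_force: [3.9, -12.4, -0.1]
opening: -0.0002
```

Call:
apply_moves --translation '[[0.004,0.002,-0.009],[0.009,0.003,-0.018],[0.009,0.003,-0.018]]' --angular '[[0,0,0],[0,0,0],[0,0,0]]' --gripper '[-1,-1,-1]'

```text
time_s: 29.3
position: [0.5368, 0.1037, 0.0246]
ee_rot: [[-0.01, 0.999, 0.033], [0.416, 0.034, -0.909], [-0.91, 0.004, -0.416]]
wrist_force: [1.0, -18.6, 1.6]
opening: 0.0001
```

Call:
apply_moves --translation '[[-0.014,0,0.03],[-0.06,0,0.13],[-0.12,0,0.26],[-0.2,0,0.4],[-0.4,0,0.45],[-0.6,0,0.4],[-0.8,0,0.35],[-0.95,0,0.3],[-0.95,0,0.3]]' --angular '[[0,0,0],[0,0,0],[0,0,0],[0,0,0],[0,0,0],[0,0,0],[0,0,0],[0,0,0],[0,0,0]]' --gripper '[-1,-1,-1,-1,-1,-1,-1,-1,-1]'

```text
time_s: 30.2
position: [0.5402, 0.0054, 0.1378]
ee_rot: [[-0.009, 0.999, 0.033], [0.421, 0.034, -0.906], [-0.907, 0.005, -0.421]]
wrist_force: [1.1, -0.8, -0.4]
opening: -0.0003
```

```bash
python3 - <<'E'
from h import *
o=ctrl.get_obs();print(w2b(o["position"]),o["position"],o["wrist_force"].round(1))
t=sum(cam("top")[0].astype(float) for _ in range(4))/4
im=t[160:212,188:258].astype(np.uint8)
g=cv2.createCLAHE(4,(2,2)).apply(cv2.cvtColor(cv2.resize(im,None,fx=11,fy=11,interpolation=cv2.INTER_CUBIC),cv2.COLOR_BGR2GRAY))
cv2.imwrite("pics/t27.png",g)
s=sum(cam("side")[0].astype(float) for _ in range(4))/4
cv2.imwrite("pics/s27.png",cv2.convertScaleAbs(cv2.resize(s[150:220,240:340].astype(np.uint8),None,fx=8,fy=8,interpolation=cv2.INTER_CUBIC),alpha=1.5))
E
```

```text
[-0.05739361 -0.21571018] [0.54018985 0.00541356 0.13777848] [ 1.1 -0.8 -0.4]
```

View pics/t27.png

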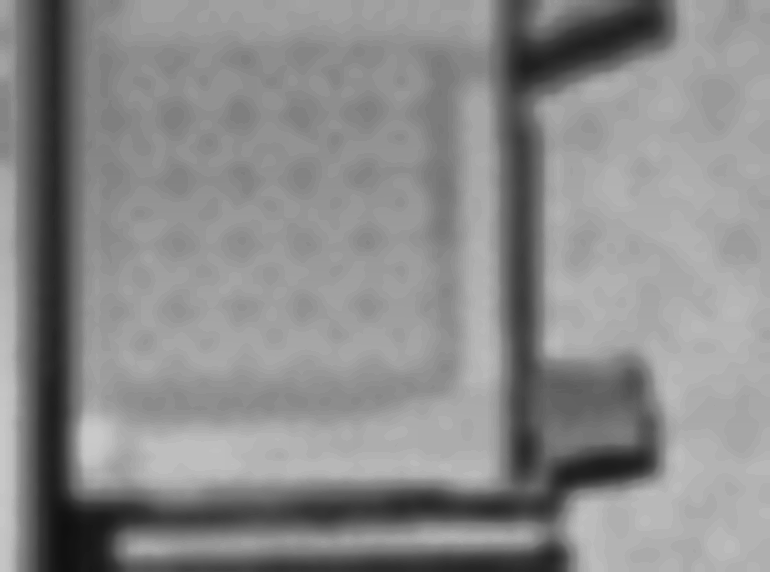

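View pics/s27.png

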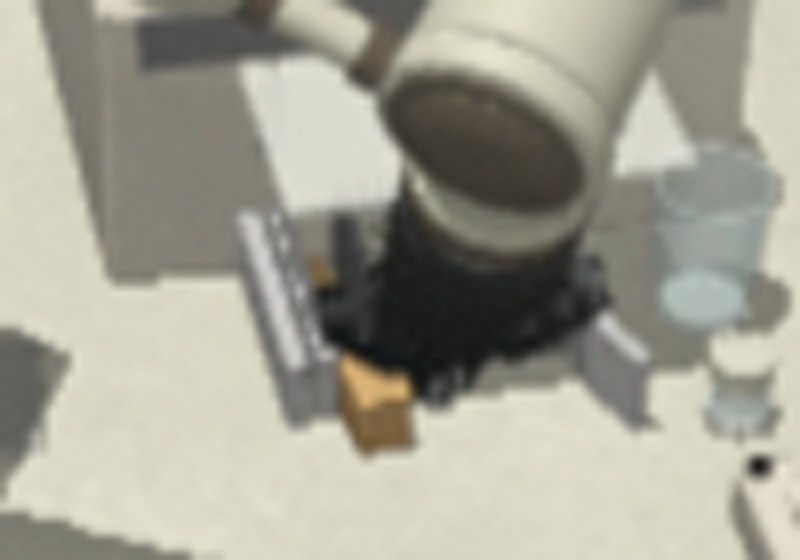

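Call:
apply_moves --translation '[[-0.1,0,0.1],[-0.2,0,0.3],[-0.3,0.1,0.5],[-0.3,0.1,0.7],[-0.3,0.1,0.9],[-0.3,0.1,0.9]]' --angular '[[0,0,0],[0,0,0],[0,0,0],[0,0,0],[0,0,0],[0,0,0]]' --gripper '[-1,-1,-1,-1,-1,-1]'

```text
time_s: 31.2
position: [0.5573, -0.1365, 0.1159]
ee_rot: [[-0.016, 1.0, 0.027], [0.423, 0.031, -0.906], [-0.906, -0.003, -0.423]]
wrist_force: [-0.3, 1.6, -0.9]
opening: 0.0001
```

```bash
python3 - <<'E'
from h import *
for p in [(177,115),(367,111),(368,306),(179,306)]: print(T25(*p,.053,k=11))
a,b=T25(640,362,.036,k=11),T25(655,452,.036,k=11); print("rear",a,b)
d=(a-b)/np.linalg.norm(a-b); n=np.array([-d[1],d[0]]); print("tip est",(a+b)/2+.12*n, "yaw",np.arctan2(d[1],d[0]))
o=ctrl.get_obs();print(o["position"],o["dq"].round(3))
s=sum(cam("side")[0].astype(float) for _ in range(4))/4
cv2.imwrite("pics/s28.png",cv2.convertScaleAbs(cv2.resize(s[150:220,240:340].astype(np.uint8),None,fx=8,fy=8,interpolation=cv2.INTER_CUBIC),alpha=1.5))
cv2.imwrite("pics/s28full.png",s.astype(np.uint8))
t=cam("top")[0]; cv2.imwrite("pics/t28.png",t)
E
```

```text
[0.0305 0.0269]
[ 0.0303 -0.0287]
[-0.0286 -0.0287]
[-0.0271  0.0263]
rear [-0.0433 -0.1066] [-0.0705 -0.1106]
tip est [-0.07435928  0.0101231 ] yaw 0.14601225771127554
[ 0.55757795 -0.13485256  0.11676352] [ 0.034 -0.033  0.013  0.017  0.01   0.006]
```

View pics/s28.png

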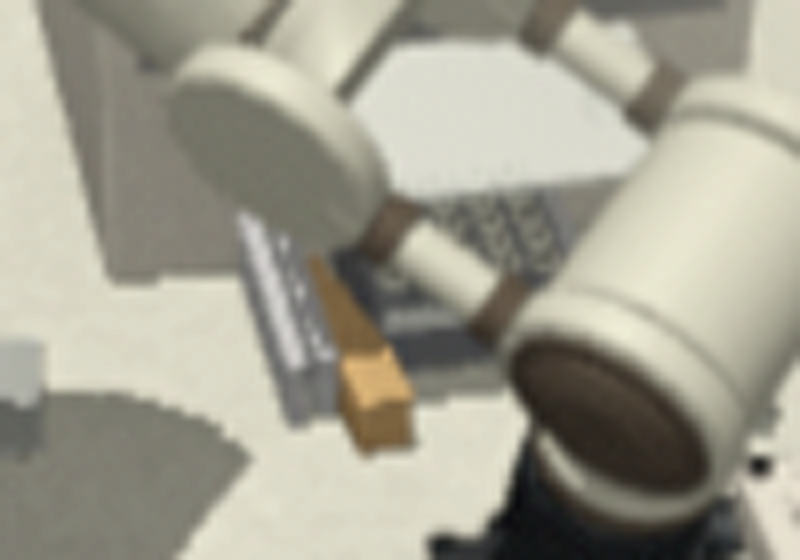

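View pics/t28.png

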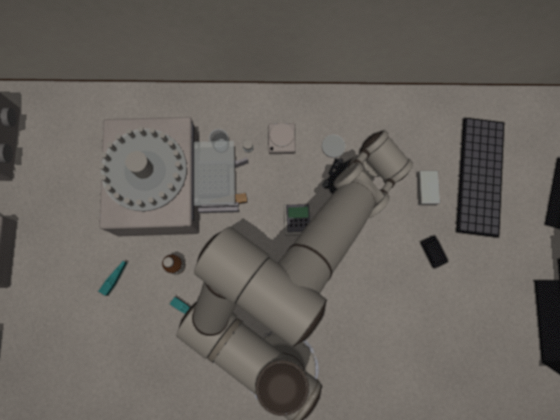

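```bash
python3 - <<'E'
from h import *
print(ctrl.get_obs()["wrist_force"].round(1),ctrl.job_done())
E
```

```text
the job is handed in; nothing more can be done
[ 0.6 -0.  -0.2] None
```

I handed the job in after about 31 s of the 70 s. No verdict comes back, so the results below are from my own last checks.

**What I did:** I squared the rack with a sideways push, then slid it along the lane and home with the tool leaned 40–43°. A firm 25 N push showed it was against the back stop. I gripped the wedge, carried it over and set it nose-first in the gap. I then let go and drove it in with closed fingertips until the push reached about 18.6 N, inside the 12–20 N jam range. The arm then backed well clear.

**Last checks:**
- **Rack:** centre at about (+1, −1) mm in the bay frame and square within about 0.03 rad.
- **Wedge:** lying flat, tip about 59 mm past the rack's outer face, with no visible spring-back after release.
- **Contacts:** I saw no contact with the stirrer or terminal, and saw no bystander moved.

**Less certain:**
- **Camera disagreement:** the side and top cameras differed by 4–7 mm at the bay. I averaged them; the force contact with the back stop agreed with the average.
- **Tip sideways position:** the image put it at about −74 mm and the geometry at about −71 mm. Both are inside the −78 to −50 mm limits.
- **Wedge angle:** it settled turned about 0.13–0.15 rad, flush against the jaw pad.
- **Wedge forces:** I could not measure the wedge-to-rack and wedge-to-jaw forces directly. I estimate about 12 N on the jaw from how far the pad gave way.

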